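Close the produce wash tank with its cam coupling

ROBOT

A 6-joint arm with a two-finger parallel gripper is mounted at the origin on the work surface. World frame = base frame: x ahead of the robot, y to its left, z up, the work surface at z = 0. Lengths are in m, angles in rad, forces in N, time in s.
With the tool pointing down it reaches from about 0.35 to 0.8 m from the base axis. Payload 7.3 kg.
Tool frame: the origin (TCP) lies at the very end of the fingers, on their centre line; the grasp point (between the pads) lies 19 mm behind it; z points along the fingers, x is the direction in which the jaws open and shut, and the axes are right-handed (so a half turn about z gives the same grasp; the last joint's range is limited). The gripper opens to 85 mm and grips with 20 to 120 N. Pads are 22 mm wide; open, the fingers measure 114 mm over their backs; the gripper's body (76 mm by 85 mm) begins 54 mm behind the grasp point. The pads swing forward as they close: fully open they stand 13 mm farther back than shut.
Start: joints at [-1.259, 0.342, 1.524, -0, 1.275, -0.146], TCP at [0.232, -0.471, 0.231] pointing down, gripper open.
Joint ranges: [-2.53, 2.53], [-0.77, 2.02], [0.04, 2.7], [-1, 4.14], [0.28, 2.66], [-3.11, 3.11]. Speed limits (rad/s): [2.57, 2.57, 3.14, 3.14, 3.14, 3.14].

INTERFACE

Orientations are given as a unit quaternion [w, x, y, z].
In Python, from plant import arm, imaging gives the robot as it stands.
- The arm moves only by the tool drive_tool, never from a script. Its arguments are lists of equal length, an entry for each row: "delta_pos": the shift along the tool's x, y, z in m, a list of three; "turn": the turn about the tool's z in rad. In form: {"delta_pos": [[x, y, z], ...], "turn": [turn, ...]}. A call has 1 to 8 rows; each row is the pose to reach, as a shift and turn from the pose commanded when the call began, along the tool's axes at that moment; what a row does not reach only later rows make up. A row lasts 1/8 s, in which the tool goes at most 62.5 mm and 10.7 degrees, less where a joint would pass 70% of its speed; a pose out of reach is approached as far as the arm can. A call with a gripper value outside its range is refused whole. "gripper" is the closure, from 0 (fully open) to 1 (shut), set as the call begins (left out, the last holds). The fingers move at their own pace and stop on an object; "grip_force" is the grip in N (left out, the last holds). Time passes only in rows, so rows that repeat a pose let the fingers close. It gives the time, the measured TCP pose, the force and the opening at its end, in the units of the state.
- arm.state(): the state, without advancing time (a new reading comes with each control period).
- imaging.read_camera(name): name is "side" or "top" or "wrist"; returns a dict with "image" (480x640x3 uint8, red, green, blue), "fx", "fy", "cx", "cy" (pixels), "rvec" (rotation vector, rad) and "tvec" (3), from world to camera coordinates, as OpenCV has them. Camera axes: x right, y down, z forward; pixel columns grow to the right and rows downward; lengths in m; the calibration is good to about 2 mm. A picture is of the moment at which its call begins. There is no depth.
- arm.hand_in(): hands the job in, once; it reports no verdict.
The state is a dict: "time_s": time; "joint_pos": joint angles; "dq": joint speeds; "tau": joint torques, N m; "ee_pos": TCP position; "tool_rot": TCP orientation; "ft_force": force on the tool from outside, world axes, zero at the start; "torque": the same for the moment, N m; "grip_width": finger opening in m.
Only numpy, scipy, OpenCV 4.12 (cv2) and the standard library are available. Lean on these libraries where they do the work, as an engineer would, in place of code of your own. Each camera call takes 0.05 s, during which the arm holds its last target.

TASK

The wash-water tank on the packing bench has been filled: close it with its cam-lock coupling. Push the coupling straight down onto the tank's grooved adaptor, past the drag of its seal until it sits fully home, while both cam arms are still raised; then, without forcing anything, swing the two cam arms down one after the other, each all the way to its stop beside the adaptor's neck. Let go of the coupling and leave the other things on the bench where they are.

Things in the scene. Friction and masses are not known exactly. Their poses are not given: they have to be found in the camera images.
- coupling_grip (a point): Loose bare-aluminium cam coupling, 0.44 to 0.56 kg, standing mouth down on the bench, a raised cam arm on each of two opposite sides. This point: on its axis in its hex plug, 70 mm above the mouth; z up; arm a is at +x, arm b at -x. The plug is 32 mm across flats, 52 to 86 mm above the mouth, with a pair of flats facing +y and -y: take it there, across the arms.
- coupling_mouth (a point): Centre of the coupling's open mouth (its underside), same axes. The sleeve is 61 mm in outside diameter up to 38 mm above the mouth, then tapers to the plug at 49 mm. The bore is 47.6 mm wide and 34 mm deep. Any turn about z fits the adaptor.
- coupling_seat (a point): Centre of the bore's inner end face, 34 mm above the mouth, same axes: fully home it lies on adaptor_tip. A stiff rubber seal in the bore drags over the last 10 to 14 mm: about 18 N on the adaptor (weight included, so some 13 N of push) moves it, then comes the hard stop, felt as a climb past 25 N. The seal stays where it was pushed.
- lever_a (a joint): Angle of cam arm a from closed, rad: 0 is its stop, where it hangs beside the neck, leaning 0.4 out from straight down; 1.17 is level, straight out; starts raised at 1.35 to 1.75. Hinge: 33 mm from the coupling's axis along +x, 15 mm above the mouth, axis along y. Stiff, 0.32 Nm (about 7 N near the eye), stays where left. Fully down: within 0.1; press on until the stop is felt.
- lever_b (a joint): Angle of cam arm b, hinged 33 mm out along the coupling's -x: the same, mirrored. If the coupling is not pushed home, the arms' cams wedge on the adaptor's rim over the last 50 degrees and drag it on askew with great force: a fault.
- lever_a_eye (a point): Cam arm a: straight bar 12 mm wide, 6 mm thick, with a round 18 mm eye at its free end. This point: middle of the eye's outer face (the upper face when raised), 50 mm along the arm from the hinge and 7 mm to the outer side of the line through the hinge. -z runs along the arm to its end (9 mm further), x out of the outer face. A fingertip can press it down and inwards.
- lever_b_eye (a point): The same point on cam arm b, with its own axes: -z along the arm to its end, x out of its outer face.
- adaptor: The tank's grooved adaptor, fixed: bright steel stub 100 mm tall on a black 72 mm flange on the tank's lid; origin on its axis on the lid, z up. Rim 45.6 mm in diameter, then a groove, a shoulder, a 35 mm neck, and a 46 mm hex nut 6 to 17 mm above the lid. The lower grey mushroom-shaped neck (42 mm tall, 68 mm wide) is the vent. Their two places vary.
- adaptor_tip (a point): Centre of the adaptor's top face, 100 mm above the lid; the rim's top 4 mm taper inwards as a lead-in. The groove's middle lies 19 mm below. Never force the coupling or its cams on the adaptor with more than about 60 N in all; a straight push that climbs to 30 or 35 N at the stop is right.
- tank: The wash-water tank, white plastic box, 200 x 300 x 100 mm, fixed on the bench; origin under its centre. The adaptor and the vent stand on its lid, 70 to 80 mm either side of the middle along its y.
- hose_tail: A loose aluminium hose tail without arms, 52 mm wide and 62 mm tall: a bystander, leave it. Origin under its centre.
- punnet: Blue punnet of mushrooms, 150 x 110 x 55 mm, bystander. Origin under its centre.
- mushroom: A single mushroom, 43 mm wide and 38 mm tall, bystander. Origin under its centre.
- wrench: Steel wrench lying on the bench on the right, 190 mm long, bystander.
- label_roll: Roll of paper labels, 84 mm across and 50 mm tall, bystander. Origin under its centre.
- spray: Spray bottle, 74 mm across and 190 mm tall, bystander. Origin under its centre.
Things that resemble listed ones, but are neither listed nor needed, are in the scene too. What is shaped like the part that bears coupling_grip but turquoise or yellow is not meant.

How it is judged:
By the outcome, as a careful person would: the job done as asked, in the order asked, and still so for the second after the job is handed in, with the robot touching nothing.
It also fails if it takes over 72 s, if anything falls off the work surface, if the arm or the gripper's body presses on something with over 40 N, if the wrist force passes 120 N, or if a joint passes its speed limit or range.

## Working session

There is one attempt and no reset: what is moved stays moved. The work goes in short steps, Python scripts to look and compute and a tool call to move; the robot and the scene stay as the last step left them, time stands still between calls to the robot, and variables do not carry over. Pictures are saved under pics/ and viewed, and the job is handed in when it is done.

Besides the shell and the picture viewer there is one more tool, called after "Request:" as name(argument=value, ...) on one line, values as JSON. drive_tool: Moves the arm, as the interface text tells. Its arguments: {"type":"object","properties":{"delta_pos":{"type":"array"},"turn":{"type":"array"},"gripper":{"type":"number"},"grip_force":{"type":"number"}},"required":["delta_pos","turn"]}

```bash
ls; mkdir -p pics
python3 - <<'E'
from plant import arm, imaging
import cv2,pickle
s=arm.state(); print(s)
for n in ["side","top","wrist"]:
    c=imaging.read_camera(n); cv2.imwrite(f"pics/{n}0.png",c["image"][:,:,::-1]); pickle.dump(c,open(f"pics/{n}0.pkl","wb"))
    print(n,c["fx"],c["cx"],c["cy"],c["rvec"],c["tvec"])
E
```

```text
pics
{'time_s': 0.0, 'joint_pos': array([-1.25898970e+00,  3.42716405e-01,  1.52501002e+00, -4.25765928e-05,
        1.27538699e+00, -1.45981014e-01]), 'dq': array([-1.16385088e-03,  2.58336769e-05, -3.08937344e-04,  2.09729959e-04,
        2.40488051e-04, -1.11397762e-03]), 'tau': array([-2.07361641e-04, -4.33673751e+01, -2.46009010e+01, -1.70462249e-04,
        7.92829465e-03, -1.76039951e-06]), 'ee_pos': array([ 0.2319261 , -0.47055293,  0.23063167]), 'tool_rot': array([-4.75756062e-04,  8.49109813e-01, -5.28215815e-01, -5.93510336e-04]), 'ft_force': array([0.1627049 , 1.12469683, 0.08266981]), 'torque': array([-0.03679442, -0.01104467,  0.00340891]), 'grip_width': 0.08542983091631778}
side 608.8293080280954 317.7257457262602 247.9258015153593 [ 2.08871462 -0.69223776  0.3678348 ] [-0.40178581  0.29859087  1.53750187]
top 604.8611756891097 313.0235664697466 245.71003529897786 [ 2.17664783 -2.11694454  0.13595034] [0.05253121 0.56722213 1.54956875]
wrist 394.72725481919633 324.1869632819005 239.69231809047616 [-2.45721129  1.52818494  0.21907449] [-0.52359424 -0.03540707  0.37862786]
```

View pics/side0.png

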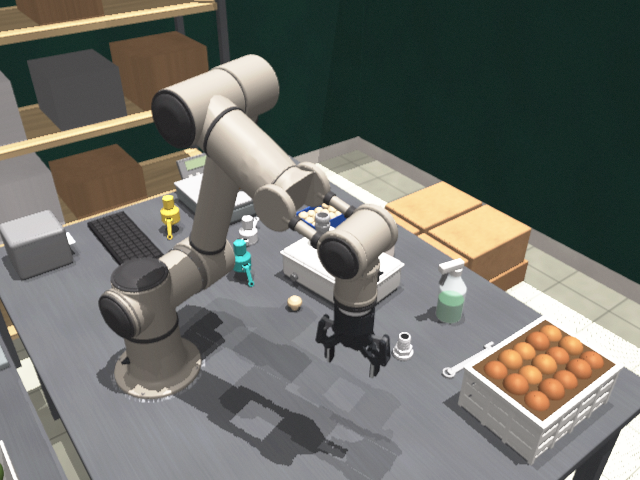

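View pics/top0.png

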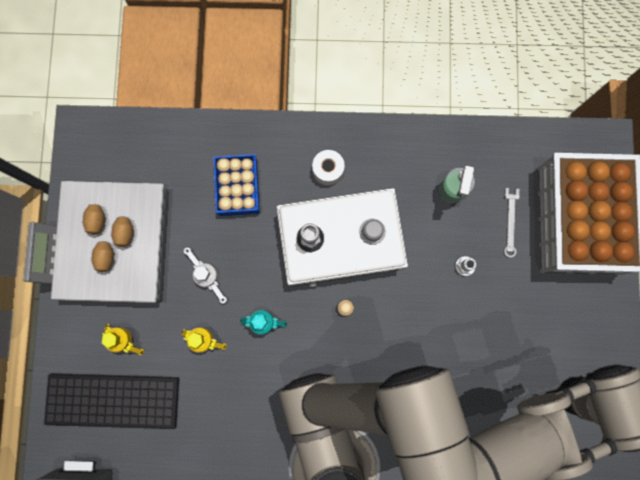

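View pics/wrist0.png

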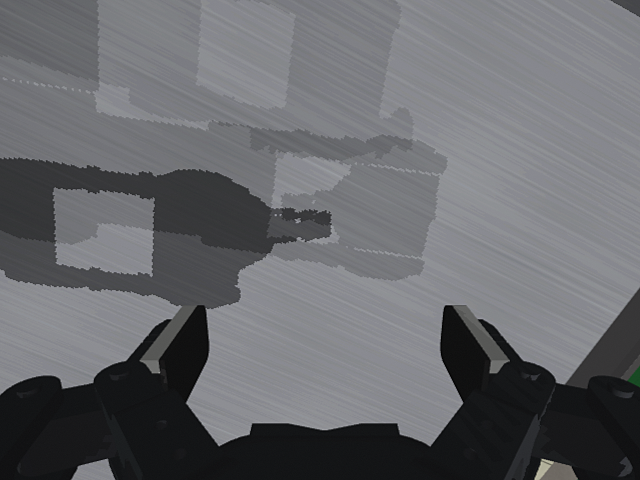

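In the top view, the coupling-shaped things are at (204,274) bare grey with two arms, (262,322) turquoise, and (199,340) and (117,340) yellow. The hose tail, which has no arms, is at (466,266). The bare aluminium one at (204,274) fits the description. I'll confirm it in an enlarged crop and measure roughly.

```bash
cat > h.py <<'E'
import numpy as np, cv2, pickle
from scipy.spatial.transform import Rotation as R
def load(n): return pickle.load(open(f"pics/{n}.pkl","rb"))
def snap(name,tag):
    from plant import imaging
    c=imaging.read_camera(name); cv2.imwrite(f"pics/{tag}.png",c["image"][:,:,::-1]); pickle.dump(c,open(f"pics/{tag}.pkl","wb")); return c
def ray(c,u,v):
    Rm=cv2.Rodrigues(np.array(c["rvec"],float))[0]; t=np.array(c["tvec"],float)
    d=Rm.T@np.array([(u-c["cx"])/c["fx"],(v-c["cy"])/c["fy"],1]); return -Rm.T@t,d/np.linalg.norm(d)
def onplane(c,u,v,z):
    o,d=ray(c,u,v); return o+d*(z-o[2])/d[2]
def tri(obs):
    A=np.zeros((3,3));b=np.zeros(3);rs=[]
    for c,u,v in obs:
        o,d=ray(c,u,v);P=np.eye(3)-np.outer(d,d);A+=P;b+=P@o;rs.append((o,P))
    X=np.linalg.solve(A,b); return X,[np.linalg.norm(P@(X-o)) for o,P in rs]
def proj(c,p):
    Rm=cv2.Rodrigues(np.array(c["rvec"],float))[0]; q=Rm@np.array(p)+np.array(c["tvec"]).ravel()
    return c["fx"]*q[0]/q[2]+c["cx"],c["fy"]*q[1]/q[2]+c["cy"]
def toolrot(q): return R.from_quat([q[1],q[2],q[3],q[0]]).as_matrix()
def crop(tag,out,x0,x1,y0,y1,k):
    im=cv2.imread(f"pics/{tag}.png")[y0:y1,x0:x1]; cv2.imwrite(f"pics/{out}.png",cv2.resize(im,None,fx=k,fy=k,interpolation=cv2.INTER_CUBIC))
E
python3 - <<'E'
from h import *
a=cv2.resize(cv2.imread("pics/top0.png")[235:310,165:265],None,fx=4,fy=4,interpolation=2)
b=cv2.resize(cv2.imread("pics/side0.png")[195:270,210:310],None,fx=4,fy=4,interpolation=2)
d=cv2.resize(cv2.imread("pics/top0.png")[200:275,270:370],None,fx=4,fy=4,interpolation=2)
e=cv2.resize(cv2.imread("pics/side0.png")[190:265,280:380],None,fx=4,fy=4,interpolation=2)
cv2.imwrite("pics/c0.png",np.vstack([np.hstack([a,b]),np.hstack([d,e])]))
t=load("top0")
for u,v,z in [(204,274,.086),(187,253,.05),(222,298,.05),(310,231,.2),(373,231,.142),(262,322,.086),(279,205,.1),(398,190,.1),(408,267,.1),(287,283,.1)]: print(u,v,onplane(t,u,v,z).round(4))
E
```

```text
204 274 [0.4792 0.3419 0.086 ]
187 253 [0.5359 0.396  0.05  ]
222 298 [0.4215 0.299  0.05  ]
310 231 [0.5785 0.0746 0.2   ]
373 231 [ 0.592  -0.0793  0.142 ]
262 322 [0.3628 0.1901 0.086 ]
279 205 [0.6595 0.1572 0.1   ]
398 190 [ 0.7066 -0.1452  0.1   ]
408 267 [ 0.5098 -0.1721  0.1   ]
287 283 [0.4612 0.1301 0.1   ]
```

View pics/c0.png

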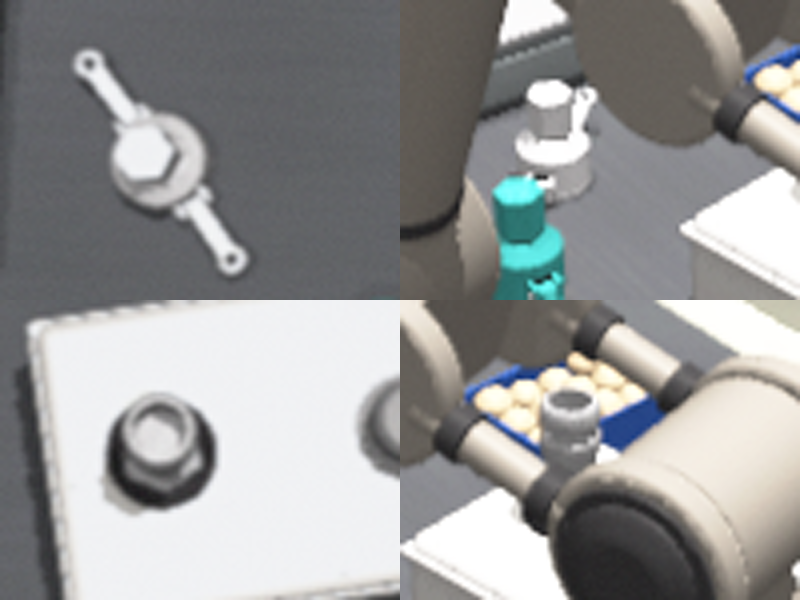

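The crop confirms it. The bare grey coupling (top view 204,274) has a hex plug and two arms at (187,253) and (222,298). The adaptor is the steel stub on the black flange at (310,236), and the grey mushroom at (373,231) is the vent. Next I'll work out the wrist-camera offset and a viewing pose above the coupling.

```bash
cat >> h.py <<'E'
def delta(target,yaw_x=None):
    """shift in tool axes & turn to get to target TCP with tool x axis at world angle yaw_x (deg)"""
    from plant import arm
    s=arm.state(); T=toolrot(s["tool_rot"]); 
    d=T.T@(np.array(target)-s["ee_pos"])
    cur=np.degrees(np.arctan2(T[1,0],T[0,0]))
    out=None
    if yaw_x is not None:
        # positive turn about tool z (down) decreases world yaw
        dy=(yaw_x-cur+180)%360-180; out=-np.radians(dy)
    print("t",s["time_s"].__round__(3),"ee",s["ee_pos"].round(4),"yaw",cur.round(2),"delta",d.round(4),"turn",out,"q",s["joint_pos"].round(2),"F",s["ft_force"].round(2),"gw",round(s["grip_width"],4))
    return d,out
E
python3 - <<'E'
from h import *
from plant import arm
s=arm.state();T=toolrot(s["tool_rot"]);print(T.round(3))
c=load("wrist0");Rm=cv2.Rodrigues(c["rvec"])[0];C=-Rm.T@c["tvec"]
print("cam in tool",(T.T@(C-s["ee_pos"])).round(4)); print("cam axes in tool",(T.T@Rm.T).round(3))
# camera direction
delta([0.47,0.33,0.25],130); delta([0.47,0.33,0.25],-50)
E
```

```text
[[ 0.442 -0.897 -0.   ]
 [-0.897 -0.442  0.001]
 [-0.001 -0.    -1.   ]]
cam in tool [-0.0009 -0.0718 -0.1421]
cam axes in tool [[ 1.    0.    0.  ]
 [-0.    0.96  0.28]
 [-0.   -0.28  0.96]]
t 0.15 ee [ 0.232  -0.4706  0.2308] yaw -63.77 delta [-0.613  -0.5674 -0.0184] turn 2.9012433464884597 q [-1.26  0.34  1.52  0.    1.28 -0.15] F [ 0.35 -0.27 -0.69] gw 0.0855
t 0.15 ee [ 0.232  -0.4706  0.2308] yaw -63.77 delta [-0.613  -0.5674 -0.0184] turn -0.24034930710133362 q [-1.26  0.34  1.52  0.    1.28 -0.15] F [ 0.35 -0.27 -0.69] gw 0.0855
```

Request:
drive_tool(delta_pos=[[-0.1,-0.13,-0.08],[-0.28,-0.37,-0.1],[-0.28,-0.37,-0.1],[-0.28,-0.37,-0.1],[-0.28,-0.37,-0.1],[-0.28,-0.37,-0.1],[-0.28,-0.37,-0.1],[-0.28,-0.37,-0.1]], turn=[-0.05,-0.1,-0.15,-0.2,-0.24,-0.24,-0.24,-0.24])

```text
time_s: 1.15
ee_pos: [0.4409, -0.0538, 0.3317]
tool_rot: [-0.0, 0.907, -0.422, 0.0]
ft_force: [0.2, -0.8, -0.5]
grip_width: 0.0854
```

Run:
```python
from h import *
delta([0.455,0.325,0.25],-50)
```

```text
t 1.15 ee [ 0.4409 -0.0538  0.3317] yaw -49.9 delta [-0.2806 -0.2548  0.0817] turn 0.001766377914635477 q [-0.29  0.13  1.53  0.    1.48  0.58] F [ 0.23 -0.84 -0.47] gw 0.0854
```

Request:
drive_tool(delta_pos=[[-0.28,-0.255,0.0],[-0.28,-0.255,0.0],[-0.28,-0.255,0.0],[-0.28,-0.255,0.02],[-0.28,-0.255,0.05],[-0.28,-0.255,0.08],[-0.28,-0.255,0.08],[-0.28,-0.255,0.08]], turn=[0,0,0,0,0,0,0,0])

```text
time_s: 2.15
ee_pos: [0.4551, 0.3225, 0.2499]
tool_rot: [0.001, 0.907, -0.422, -0.001]
ft_force: [0.0, -0.1, -0.1]
grip_width: 0.0853
```

Run:
```python
from h import *
delta([0.48,0.34,0.25],-50)
snap("wrist","w1");snap("side","s1");snap("top","t1")
```

```text
t 2.15 ee [0.4551 0.3225 0.2499] yaw -49.92 delta [ 0.0026 -0.0304 -0.0002] turn 0.0014612077222466429 q [ 0.48  0.39  1.4  -0.    1.36  1.35] F [ 0.   -0.08 -0.1 ] gw 0.0853
```

View pics/w1.png

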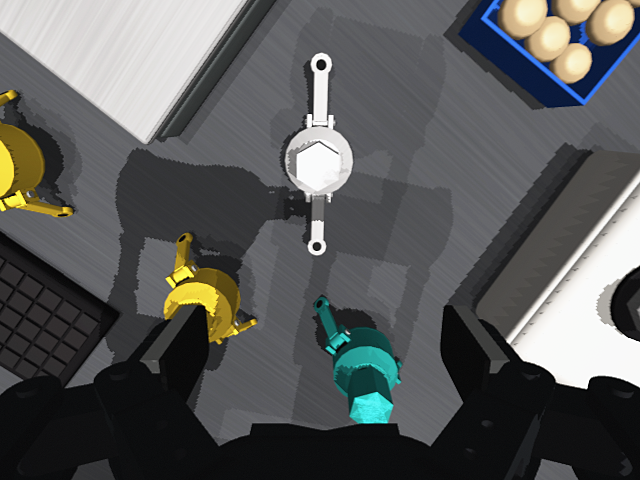

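View pics/s1.png

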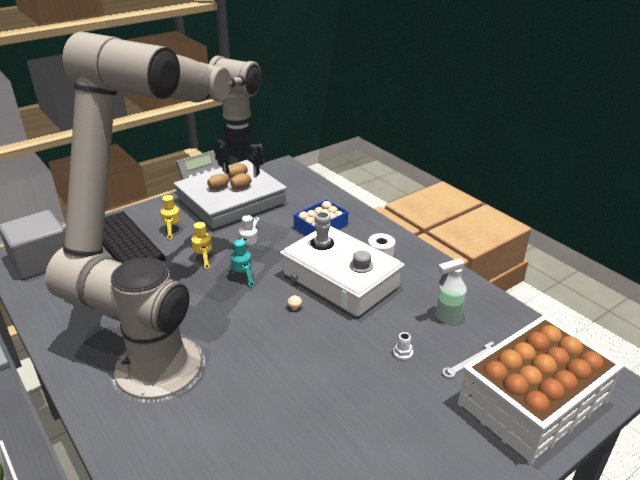

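View pics/t1.png

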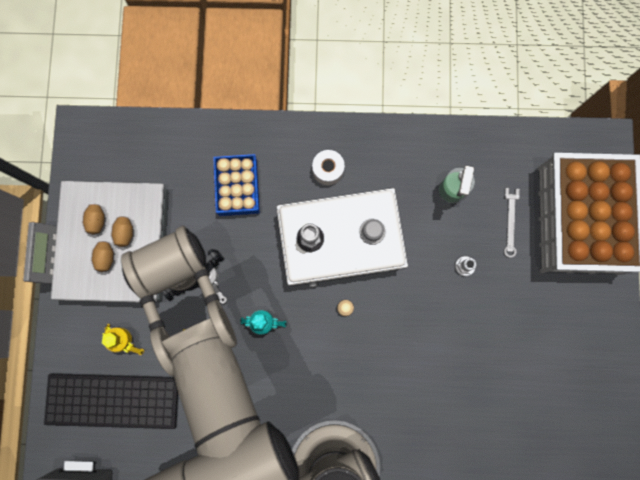

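The wrist view shows the coupling upright at about (319,160), its arms at (321,64) and (317,246), running along the image vertical, which is the tool's y. The side view is now clear: coupling at (248,230) and adaptor at (322,225). Measuring from crops next.

Run:
```python
from h import *
a=cv2.resize(cv2.imread("pics/w1.png")[40:260,260:380],None,fx=2.7,fy=2.7,interpolation=2)
b=cv2.resize(cv2.imread("pics/s1.png")[205:260,230:270],None,fx=7,fy=7,interpolation=2)
d=cv2.resize(cv2.imread("pics/s1.png")[195:260,300:350],None,fx=3.2,fy=3.2,interpolation=2)
e=cv2.resize(cv2.imread("pics/top0.png")[215:255,290:330],None,fx=4,fy=4,interpolation=2)
out=np.zeros((600,800,3),np.uint8)
for im,x,y in [(a,0,0),(b,330,0),(d,330,390),(e,620,200)]:
    h_,w_=im.shape[:2]; h_=min(h_,600-y); w_=min(w_,800-x); out[y:y+h_,x:x+w_]=im[:h_,:w_]
cv2.imwrite("pics/c1.png",out)
```

```text
(no output)
```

View pics/c1.png

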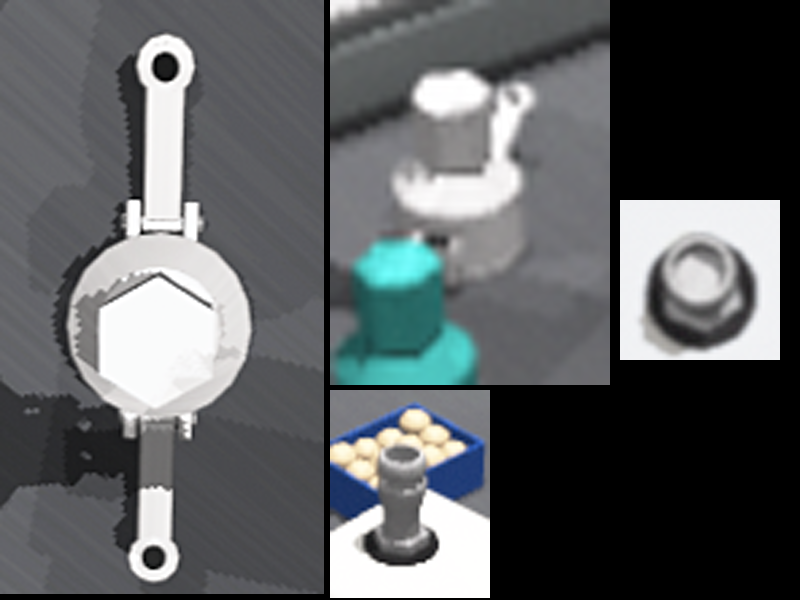

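Run:
```python
from h import *
w,s,t=load("w1"),load("s1"),load("top0")
def p(n,obs):
    X,e=tri(obs); print(n,X.round(4),"resid mm",(np.array(e)*1e3).round(1)); return X
p("plugtop",[(w,318.1,165.9),(s,247.4,218.3),(t,201,273.25)])
p("plugtop w+s",[(w,318.1,165.9),(s,247.4,218.3)])
p("plugtop w+t",[(w,318.1,165.9),(t,201,273.25)])
f=p("far eye",[(w,321.1,64.8),(t,187.5,250.5),(s,256.7,218.9)])
n=p("near eye",[(w,316.7,245.9),(t,223,300)])
print("arm dir",np.degrees(np.arctan2(*(f-n)[[1,0]])), "mid",(f+n)/2)
p("tip",[(s,322.8,215.9),(t,310,232.5)])
print("w plug on .086",onplane(w,318.1,165.9,.086).round(4), "t tip on .2",onplane(t,310,232.5,.2), "s", onplane(s,322.8,215.9,.2))
```

```text
plugtop [0.4821 0.3517 0.0841] resid mm [1.5 0.7 1.9]
plugtop w+s [0.4828 0.353  0.0839] resid mm [0.2 0.2]
plugtop w+t [0.482  0.3522 0.0726] resid mm [0. 0.]
far eye [0.5443 0.4002 0.0348] resid mm [1.5 1.7 0.3]
near eye [0.4174 0.3007 0.0222] resid mm [0.3 0.3]
arm dir 38.069967191428056 mid [0.48086524 0.35044637 0.02849877]
tip [0.5751 0.0747 0.1974] resid mm [0.2 0.2]
w plug on .086 [0.4832 0.353  0.086 ] t tip on .2 [0.57487907 0.07453877 0.2       ] s [0.57238903 0.07141916 0.2       ]
```

Request:
drive_tool(delta_pos=[[-0.003,-0.02,0.02],[-0.005,-0.04,0.06],[-0.005,-0.04,0.09],[-0.005,-0.04,0.095],[-0.005,-0.04,0.095]], turn=[0.035,0.035,0.035,0.035,0.035])

```text
time_s: 2.92
ee_pos: [0.484, 0.3512, 0.1579]
tool_rot: [-0.001, 0.898, -0.439, 0.001]
ft_force: [0.5, -0.3, -0.2]
grip_width: 0.0853
```

Run:
```python
from h import *
delta([0.482,0.352,0.051],-52)
snap("wrist","w2")
```

```text
t 2.925 ee [0.484  0.3512 0.1579] yaw -52.09 delta [-0.002   0.0013  0.1069] turn -0.0016389101504515743 q [ 0.5   0.54  1.42 -0.    1.18  1.41] F [ 0.47 -0.29 -0.2 ] gw 0.0853
```

View pics/w2.png

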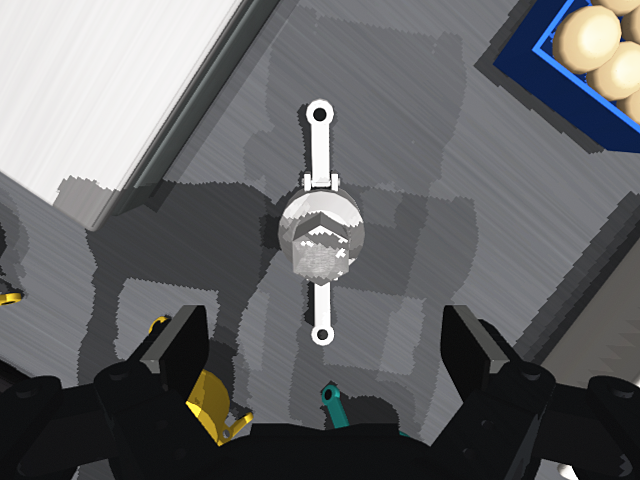

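Run:
```python
from h import *
crop("w2","c2",270,375,90,350,2.3) if 0 else crop("w2","c2",270,370,170,290,5)
```

```text
(no output)
```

View pics/c2.png

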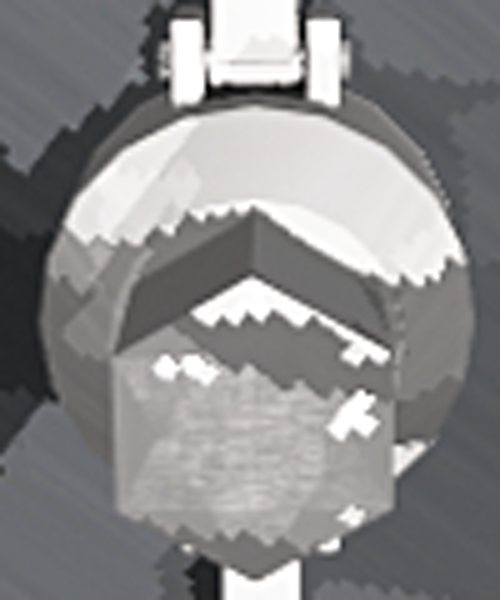

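Run:
```python
from h import *
w1,w2,s,t=load("w1"),load("w2"),load("s1"),load("top0")
X,e=tri([(w1,318.1,165.9),(w2,320.7,256)]);print("plug w1+w2",X.round(4),e)
X,e=tri([(w1,318.1,165.9),(w2,320.7,256),(s,247.4,218.3)]);print("plug w1+w2+s",X.round(4),e)
print(onplane(w2,320.7,256,.086).round(4))
f,_=tri([(w1,321.1,64.8),(w2,320,114)]);n,_=tri([(w1,316.7,245.9),(w2,322,334.5)]);print(f.round(4),n.round(4),np.degrees(np.arctan2(*(f-n)[[1,0]])),((f+n)/2).round(4))
for z in(.03,.04):
  f=onplane(w2,320,114,z);n=onplane(w2,322,334.5,z);print(np.degrees(np.arctan2(*(f-n)[[1,0]])),((f+n)/2).round(4))
delta([*onplane(w2,320.7,256,.086)[:2],0.052],-52)
```

```text
plug w1+w2 [0.4832 0.3533 0.0878] [np.float64(0.0003030213141312626), np.float64(0.00030302131413111684)]
plug w1+w2+s [0.4825 0.3529 0.0842] [np.float64(0.0005227849203524137), np.float64(0.0005041596237047834), np.float64(9.729687504119037e-05)]
[0.4825 0.3532 0.086 ]
[0.5444 0.402  0.0324] [0.4197 0.3033 0.0332] 38.37334102631177 [0.482  0.3527 0.0328]
38.28822350733945 [0.4811 0.3524 0.03  ]
38.288223507339445 [0.4833 0.354  0.04  ]
t 2.975 ee [0.4842 0.3515 0.1584] yaw -52.08 delta [-0.0025  0.0006  0.1064] turn -0.0013663966706822111 q [ 0.5   0.54  1.42 -0.    1.18  1.41] F [ 0.03 -1.08 -0.77] gw 0.0854
```

Request:
drive_tool(delta_pos=[[-0.002,0,0.03],[-0.002,0,0.06],[-0.002,0,0.085],[-0.002,0,0.09],[-0.002,0,0.09]], turn=[-0.006,-0.006,-0.006,-0.006,-0.006])

```text
time_s: 3.6
ee_pos: [0.4827, 0.3536, 0.0677]
tool_rot: [-0.001, 0.9, -0.436, 0.001]
ft_force: [-0.3, 0.2, -0.1]
grip_width: 0.0855
```

Run:
```python
from h import *
delta([.4825,.353,.052],-51.7)
snap("wrist","w3")
```

```text
t 3.6 ee [0.4827 0.3536 0.0677] yaw -51.69 delta [0.0003 0.0005 0.0157] turn 0.00016689347597364517 q [ 0.5   0.64  1.52 -0.    0.98  1.41] F [-0.3   0.24 -0.05] gw 0.0855
```

View pics/w3.png

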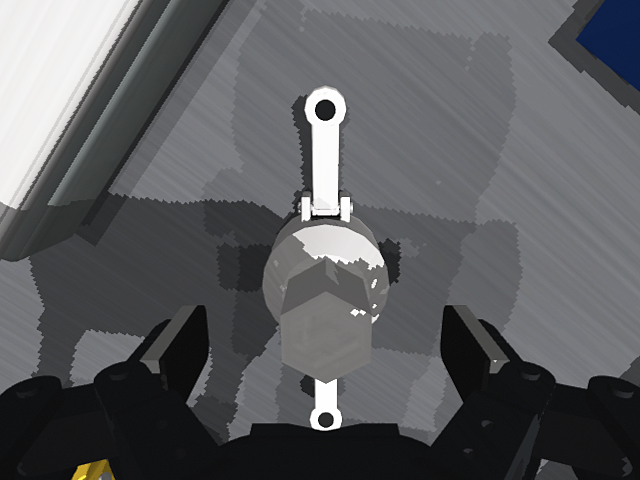

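The jaws are centred on the plug: hex at u≈325, finger midline at 324.5. Lowering the last 15 mm, then closing.

Request:
drive_tool(delta_pos=[[0,0.0005,0.008],[0,0.0005,0.0155],[0,0.0005,0.0155],[0,0.0005,0.0155]], turn=[0,0,0,0])

```text
time_s: 4.15
ee_pos: [0.4816, 0.353, 0.0508]
tool_rot: [0.0, 0.9, -0.436, 0.0]
ft_force: [-0.2, 0.6, 0.3]
grip_width: 0.0854
```

Request:
drive_tool(delta_pos=[[0,0,0],[0,0,0],[0,0,0],[0,0,0],[0,0,0],[0,0,0]], turn=[0,0,0,0,0,0], gripper=1, grip_force=100)

```text
time_s: 4.9
ee_pos: [0.4817, 0.3529, 0.0511]
tool_rot: [-0.0, 0.9, -0.436, 0.0]
ft_force: [0.5, -1.9, 4.1]
grip_width: 0.0309
```

Gripped: the opening reads 30.9 mm on the 32 mm flats. Lifting, then moving to a view beside the adaptor.

Request:
drive_tool(delta_pos=[[0,0,-0.02],[0,0,-0.06],[0,0,-0.11],[0,0,-0.16],[0,0,-0.21],[0,0,-0.24],[0,0,-0.25],[0,0,-0.25]], turn=[0,0,0,0,0,0,0,0])

```text
time_s: 5.9
ee_pos: [0.4812, 0.3529, 0.2995]
tool_rot: [0.001, 0.9, -0.436, -0.001]
ft_force: [0.7, 0.0, -5.0]
grip_width: 0.0309
```

Request:
drive_tool(delta_pos=[[0.02,0.014,0],[0.06,0.043,0],[0.1,0.072,0],[0.14,0.1,0],[0.175,0.125,0],[0.197,0.141,0],[0.197,0.141,0],[0.197,0.141,0]], turn=[0.06,0.14,0.22,0.3,0.4,0.51,0.51,0.51])

```text
time_s: 6.9
ee_pos: [0.4926, 0.1113, 0.2994]
tool_rot: [0.001, 0.761, -0.648, -0.001]
ft_force: [-0.1, -0.3, -4.3]
grip_width: 0.031
```

Run:
```python
from h import *
delta([.5087,.0124,.3],-81)
snap("wrist","w4");snap("side","s4")
crop("s4","c4",270,370,120,250,4)
```

```text
t 6.9 ee [0.4926 0.1113 0.2994] yaw -80.85 delta [ 0.1002 -0.0002 -0.0007] turn 0.0026324270803972684 q [0.07 0.26 1.45 0.   1.43 1.48] F [-0.11 -0.32 -4.27] gw 0.031
```

View pics/w4.png

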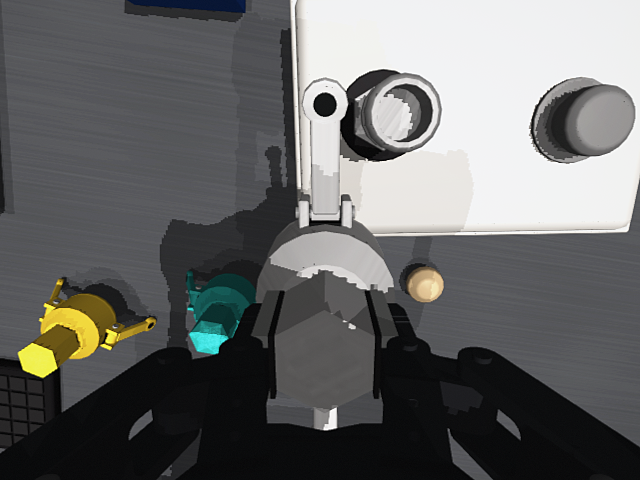

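View pics/s4.png

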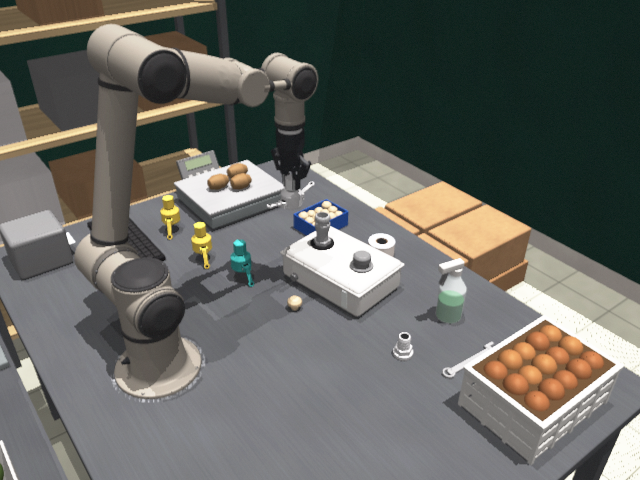

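Request:
drive_tool(delta_pos=[[0.03,0,0],[0.07,0,0],[0.1,0,0],[0.1,0,0],[0.1,0,0]], turn=[0,0,0,0,0])

```text
time_s: 7.62
ee_pos: [0.5088, 0.0132, 0.3005]
tool_rot: [-0.0, 0.761, -0.648, -0.0]
ft_force: [0.0, 0.1, -4.9]
grip_width: 0.0309
```

Run:
```python
from h import *
delta([.5087,.0124,.3],-81)
snap("wrist","w5")
a=cv2.resize(cv2.imread("pics/w4.png")[55:175,340:460],None,fx=3.3,fy=3.3,interpolation=2)
w5=cv2.imread("pics/w5.png")
b=cv2.resize(w5[55:175,190:310],None,fx=3.3,fy=3.3,interpolation=2)
cv2.imwrite("pics/c5.png",np.hstack([a,b]))
```

```text
t 7.625 ee [0.5088 0.0132 0.3005] yaw -80.84 delta [0.0007 0.0002 0.0005] turn 0.002818807814931746 q [-0.13  0.27  1.44  0.    1.44  1.29] F [ 0.04  0.11 -4.9 ] gw 0.0309
```

View pics/w5.png

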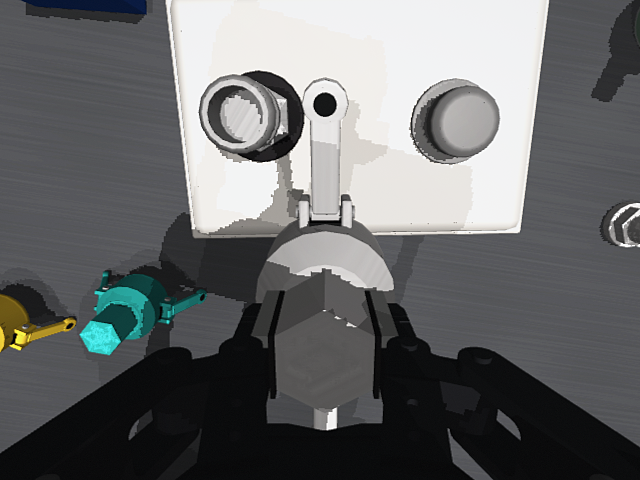

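View pics/c5.png

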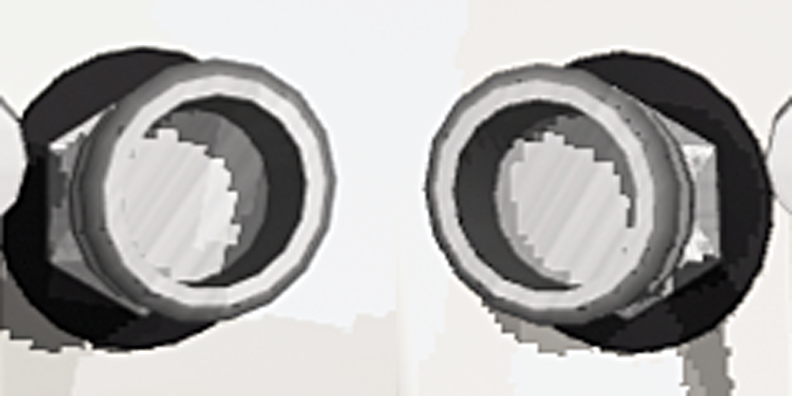

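Run:
```python
from h import *
obs=[]
rows=[]
for tag,(x0,y0),(gx,gy) in [("w4",(340,55),(402.5,112)),("w5",(190,55),(238,113))]:
    c=load(tag); g=cv2.cvtColor(c["image"],cv2.COLOR_RGB2GRAY).astype(np.float32)
    hsv=cv2.cvtColor(c["image"],cv2.COLOR_RGB2HSV)
    # radial profiles from guess: find bright->dark edges
    g4=cv2.GaussianBlur(g,(0,0),0.6)
    prof=[]
    for a in np.arange(0,360,10):
        r=np.arange(15,48,0.5); xs=gx+r*np.cos(np.radians(a)); ys=gy+r*np.sin(np.radians(a))
        prof.append(cv2.remap(g4,xs.astype(np.float32)[None],ys.astype(np.float32)[None],1)[0])
    P=np.array(prof); rows.append(cv2.resize(np.uint8(P),None,fx=6,fy=7,interpolation=0))
cv2.imwrite("pics/prof.png",np.hstack(rows))
```

```text
(no output)
```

View pics/prof.png

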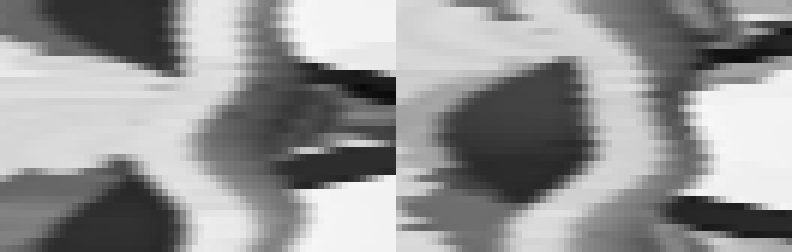

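Run:
```python
from h import *
obs=[]
for tag,(gx,gy) in [("w4",(402.5,112)),("w5",(238,113))]:
    c=load(tag); g=cv2.cvtColor(c["image"],cv2.COLOR_RGB2GRAY).astype(np.float32); g4=cv2.GaussianBlur(g,(0,0),0.7)
    for it in range(3):
        pts=[]
        for a in np.radians(np.arange(0,360,5)):
            r=np.arange(27,42,0.25); p=cv2.remap(g4,(gx+r*np.cos(a)).astype(np.float32)[None],(gy+r*np.sin(a)).astype(np.float32)[None],1)[0]
            i=np.where((p[:-1]>=190)&(p[1:]<190))[0]
            if len(i): pts.append((gx+r[i[0]]*np.cos(a),gy+r[i[0]]*np.sin(a)))
        pts=np.array(pts,np.float32)
        E=cv2.fitEllipse(pts)
        for k in range(4):
            (ex,ey),(w,h),an=E; t=np.radians(an); d=(pts-[ex,ey])@np.array([[np.cos(t),-np.sin(t)],[np.sin(t),np.cos(t)]])
            q=np.hypot(d[:,0]/w*2,d[:,1]/h*2); keep=abs(q-1)<0.035; E=cv2.fitEllipse(pts[keep])
        gx,gy=E[0]
    print(tag,E,keep.sum(),len(pts)); obs.append((c,gx,gy))
X,e=tri(obs); print(X.round(4),e)
for o in obs: print(onplane(*o,.2).round(4))
```

```text
w4 ((404.6775207519531, 112.3682632446289), (64.90205383300781, 69.67227935791016), 26.69518280029297) 69 72
w5 ((234.7864227294922, 113.59217071533203), (63.6071891784668, 68.80061340332031), 153.4410858154297) 71 72
[0.577  0.0784 0.1994] [np.float64(3.650081077211307e-05), np.float64(3.650081077196022e-05)]
[0.577  0.0785 0.2   ]
[0.577  0.0783 0.2   ]
```

Run:
```python
from h import *
crop("w5","c6",250,400,210,420,3.7)
im=cv2.imread("pics/c6.png"); im=cv2.convertScaleAbs(im,alpha=1.6); im=im[:600]; cv2.imwrite("pics/c6.png",im); print(im.shape)
```

```text
(600, 555, 3)
```

View pics/c6.png

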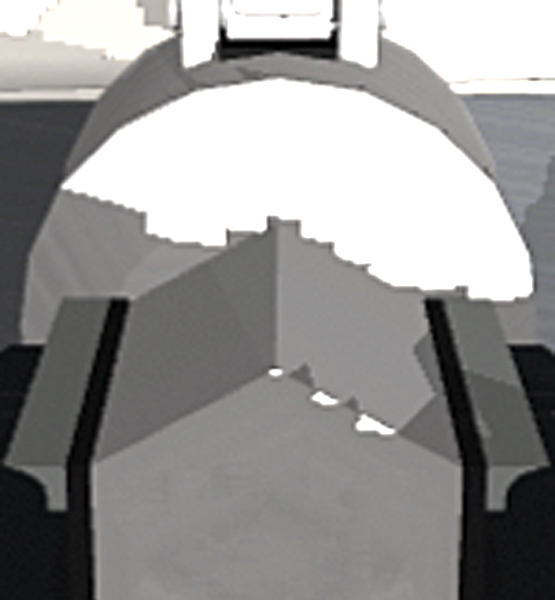

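Run:
```python
from h import *
c=load("w5"); T=toolrot([0,.761,-.648,0]); ee=np.array([.5088,.0132,.3005])
from plant import arm
s=arm.state();T=toolrot(s["tool_rot"]);ee=s["ee_pos"]
for hz in (.030,.033,.035,.037):
    P=[T.T@(onplane(c,u,v,ee[2]+hz)-ee) for u,v in [(324.6,310.5),(276.2,334.9),(374.9,334.9)]]
    print(hz,[p.round(4)[:2] for p in P],"width",(P[2]-P[1])[0].round(4),"axis y from front",P[0][1]+.018475,"from sides",(P[1][1]+P[2][1])/2+.00924,"x",((P[1]+P[2])/2)[0])
```

```text
0.03 [array([-0.0006, -0.0159]), array([-0.016 , -0.0073]), array([ 0.0154, -0.0073])] width 0.0314 axis y from front 0.002622707944520717 from sides 0.001919897474121534 x -0.00034717487061454704
0.033 [array([-0.0007, -0.0173]), array([-0.0156, -0.009 ]), array([ 0.0149, -0.009 ])] width 0.0306 axis y from front 0.0011327990426288417 from sides 0.00020161074642279127 x -0.0003580067859217271
0.035 [array([-0.0007, -0.0183]), array([-0.0154, -0.0102]), array([ 0.0146, -0.0102])] width 0.03 axis y from front 0.00013952644136751985 from sides -0.0009439137387096692 x -0.0003652280627931808
0.037 [array([-0.0007, -0.0193]), array([-0.0151, -0.0113]), array([ 0.0143, -0.0113])] width 0.0294 axis y from front -0.0008537461598936945 from sides -0.0020894382238420706 x -0.00037244933966464056
```

The two wrist views put the tip at (0.577, 0.0784, 0.1994), with rays agreeing to under 0.1 mm and the height matching 0.200. The hex sits within about 1 mm of the tool axis. Moving above the adaptor.

Request:
drive_tool(delta_pos=[[-0.02,-0.03,0],[-0.045,-0.065,0],[-0.0535,-0.077,0],[-0.0535,-0.077,0.005],[-0.0535,-0.077,0.02],[-0.0535,-0.077,0.036],[-0.0535,-0.077,0.036],[-0.0535,-0.077,0.036]], turn=[0,0,0,0,0,0,0,0])

```text
time_s: 8.68
ee_pos: [0.5763, 0.0768, 0.2652]
tool_rot: [-0.0, 0.761, -0.649, 0.0]
ft_force: [0.2, 0.4, -4.1]
grip_width: 0.0305
```

Run:
```python
from h import *
delta([.5763,.0783,.25],-81)
snap("side","s6");snap("top","t6");snap("wrist","w6")
a=cv2.resize(cv2.imread("pics/s6.png")[150:260,270:380],None,fx=3.6,fy=3.6,interpolation=2)
b=cv2.resize(cv2.imread("pics/w6.png"),(403,302)); b=cv2.copyMakeBorder(b,0,396-302,0,0,0)
cv2.imwrite("pics/c7.png",np.hstack([a,b]))
```

```text
t 8.675 ee [0.5763 0.0768 0.2652] yaw -80.94 delta [-0.0015 -0.0002  0.0152] turn 0.0010986786178992295 q [ 0.    0.42  1.3  -0.    1.41  1.41] F [ 0.16  0.36 -4.1 ] gw 0.0305
```

View pics/c7.png

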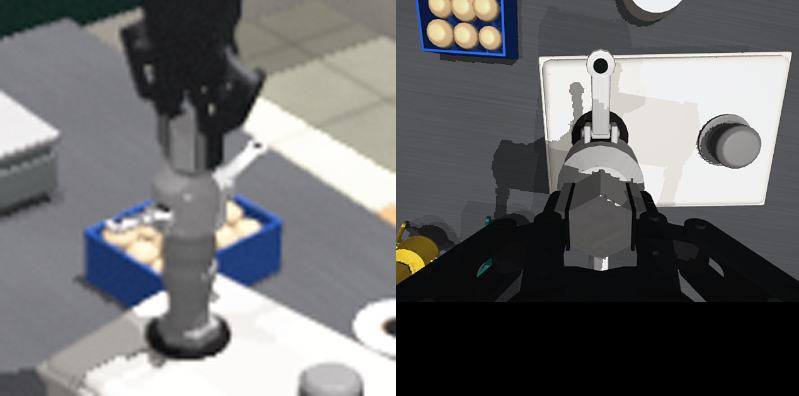

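Aligned in the side view: sleeve and adaptor are both centred near x≈189 in the crop. Correcting 1.5 mm along the tool's x and starting the entry gently.

Request:
drive_tool(delta_pos=[[-0.0015,0,0.004],[-0.0015,0,0.008],[-0.0015,0,0.012],[-0.0015,0,0.014],[-0.0015,0,0.016],[-0.0015,0,0.017]], turn=[0,0,0,0,0,0])

```text
time_s: 9.57
ee_pos: [0.5762, 0.0787, 0.2477]
tool_rot: [0.0, 0.761, -0.649, 0.0]
ft_force: [0.2, 0.7, -4.2]
grip_width: 0.0307
```

Request:
drive_tool(delta_pos=[[0,0,0.002],[0,0,0.004],[0,0,0.006],[0,0,0.006]], turn=[0,0,0,0])

```text
time_s: 10.07
ee_pos: [0.5761, 0.0787, 0.2416]
tool_rot: [0.0, 0.761, -0.649, -0.0]
ft_force: [-0.1, 0.2, -5.0]
grip_width: 0.031
```

Request:
drive_tool(delta_pos=[[0,0,0.002],[0,0,0.004],[0,0,0.006],[0,0,0.008],[0,0,0.008]], turn=[0,0,0,0,0])

```text
time_s: 10.7
ee_pos: [0.5762, 0.0787, 0.2336]
tool_rot: [0.0, 0.761, -0.649, -0.0]
ft_force: [0.1, 0.2, -5.0]
grip_width: 0.0308
```

Run:
```python
from h import *
snap("side","s7");crop("s7","c8",270,380,150,260,5)
```

```text
(no output)
```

View pics/c8.png

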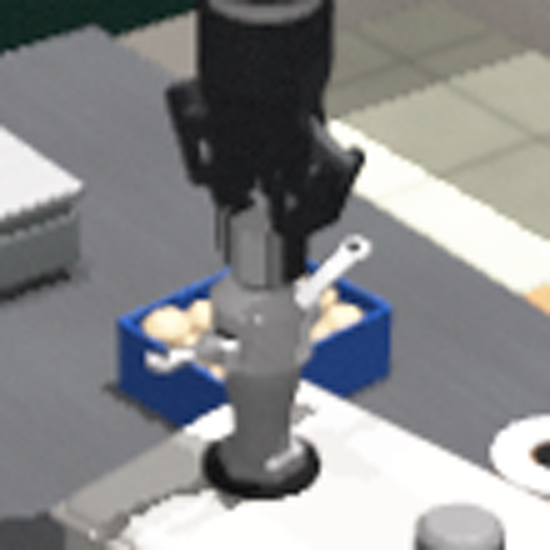

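The sleeve is over the rim with no side force. Now the seal zone, in small steps.

Request:
drive_tool(delta_pos=[[0,0,0.001],[0,0,0.002],[0,0,0.003],[0,0,0.004]], turn=[0,0,0,0])

```text
time_s: 11.25
ee_pos: [0.5763, 0.0787, 0.2303]
tool_rot: [-0.0, 0.761, -0.649, 0.0]
ft_force: [-1.2, -1.5, 2.9]
grip_width: 0.0307
```

Request:
drive_tool(delta_pos=[[0,0,0.001],[0,0,0.002],[0,0,0.003],[0,0,0.004]], turn=[0,0,0,0])

```text
time_s: 11.75
ee_pos: [0.5763, 0.0787, 0.2289]
tool_rot: [-0.001, 0.761, -0.649, 0.001]
ft_force: [-7.3, -0.8, 14.4]
grip_width: 0.0308
```

Seal reached, with a side force of −7 N along x. I'll shift toward −x (tool +y) to relieve it before pushing on.

Request:
drive_tool(delta_pos=[[0,0.0007,0],[0,0.0015,0],[0,0.0015,0]], turn=[0,0,0])

```text
time_s: 12.12
ee_pos: [0.5761, 0.0786, 0.2288]
tool_rot: [-0.002, 0.761, -0.649, 0.002]
ft_force: [-0.2, 0.9, 10.4]
grip_width: 0.0312
```

Run:
```python
from plant import arm
s=arm.state();print(s["ee_pos"],s["tool_rot"],s["ft_force"],s["torque"])
```

```text
[0.5761015  0.07864131 0.2287519 ] [-0.00213139  0.76094597 -0.64880785  0.00224971] [-0.22831561  0.92363287 10.42109092] [0.12155664 0.27679094 0.02123352]
```

Request:
drive_tool(delta_pos=[[0,0,0.001],[0,0,0.002],[0,0,0.003]], turn=[0,0,0])

```text
time_s: 12.5
ee_pos: [0.5762, 0.0787, 0.2264]
tool_rot: [-0.002, 0.761, -0.649, 0.003]
ft_force: [-2.2, -0.5, 15.0]
grip_width: 0.0309
```

Request:
drive_tool(delta_pos=[[0,0,0.001],[0,0,0.002],[0,0,0.003]], turn=[0,0,0])

```text
time_s: 12.88
ee_pos: [0.5762, 0.0786, 0.2234]
tool_rot: [-0.002, 0.761, -0.649, 0.003]
ft_force: [-2.8, -0.8, 14.2]
grip_width: 0.0306
```

Request:
drive_tool(delta_pos=[[0,0.0002,0.001],[0,0.0004,0.002],[0,0.0004,0.003]], turn=[0,0,0])

```text
time_s: 13.25
ee_pos: [0.5761, 0.0786, 0.2205]
tool_rot: [-0.003, 0.761, -0.649, 0.003]
ft_force: [-1.2, 0.5, 14.1]
grip_width: 0.0308
```

Request:
drive_tool(delta_pos=[[0,0,0.001],[0,0,0.002]], turn=[0,0])

```text
time_s: 13.5
ee_pos: [0.5762, 0.0786, 0.2185]
tool_rot: [-0.003, 0.761, -0.649, 0.003]
ft_force: [-0.9, 1.2, 15.2]
grip_width: 0.0312
```

Request:
drive_tool(delta_pos=[[0,0,0.001],[0,0,0.002]], turn=[0,0])

```text
time_s: 13.75
ee_pos: [0.5762, 0.0786, 0.217]
tool_rot: [-0.003, 0.761, -0.649, 0.003]
ft_force: [-3.1, 0.6, 20.9]
grip_width: 0.0307
```

The push is climbing at z≈0.217, as expected for home (0.217). Pressing on to about 30 N to confirm the stop.

Request:
drive_tool(delta_pos=[[0,0.0002,0.0008],[0,0.0003,0.0015]], turn=[0,0])

```text
time_s: 14.0
ee_pos: [0.5763, 0.0786, 0.217]
tool_rot: [-0.003, 0.761, -0.649, 0.004]
ft_force: [-5.2, 0.5, 26.7]
grip_width: 0.0309
```

Request:
drive_tool(delta_pos=[[0,0,0.0005],[0,0,0.001]], turn=[0,0])

```text
time_s: 14.25
ee_pos: [0.5763, 0.0786, 0.217]
tool_rot: [-0.004, 0.761, -0.649, 0.004]
ft_force: [-6.8, 0.4, 32.2]
grip_width: 0.0306
```

Hard stop: 2.5 mm more commanded and no movement, 32 N. Relaxing the push.

Request:
drive_tool(delta_pos=[[0,0,-0.002],[0,0.0005,-0.004],[0,0.0005,-0.005],[0,0.0005,-0.005]], turn=[0,0,0,0])

```text
time_s: 14.75
ee_pos: [0.5757, 0.0784, 0.2171]
tool_rot: [-0.002, 0.761, -0.649, 0.002]
ft_force: [4.6, 1.8, 5.8]
grip_width: 0.0312
```

Run:
```python
from plant import arm
s=arm.state();print(s["ee_pos"],s["tool_rot"],s["ft_force"],s["torque"])
```

```text
[0.57570002 0.07844524 0.217106  ] [-0.00230779  0.76092516 -0.64883106  0.00241419] [4.61848207 1.80905413 5.82710656] [ 0.22364262 -0.90133701  0.03061959]
```

Request:
drive_tool(delta_pos=[[0,-0.0008,0],[0,-0.0008,0]], turn=[0,0])

```text
time_s: 15.0
ee_pos: [0.5758, 0.0785, 0.2171]
tool_rot: [-0.002, 0.761, -0.649, 0.002]
ft_force: [3.3, -0.1, 7.9]
grip_width: 0.0306
```

Request:
drive_tool(delta_pos=[[0,0,0],[0,0,0],[0,0,0],[0,0,0],[0,0,0]], turn=[0,0,0,0,0], gripper=0)

```text
time_s: 15.62
ee_pos: [0.5743, 0.0784, 0.2152]
tool_rot: [0.0, 0.761, -0.649, -0.0]
ft_force: [0.1, -0.8, -0.2]
grip_width: 0.0852
```

Run:
```python
from h import *
from plant import arm
s=arm.state();print(s["ee_pos"],s["ft_force"],s["grip_width"])
snap("side","s8");crop("s8","c9",270,380,150,260,5)
```

```text
[0.57425266 0.07841165 0.21517843] [ 0.14950454 -0.76788988 -0.20694455] 0.0851827613984094
```

View pics/c9.png

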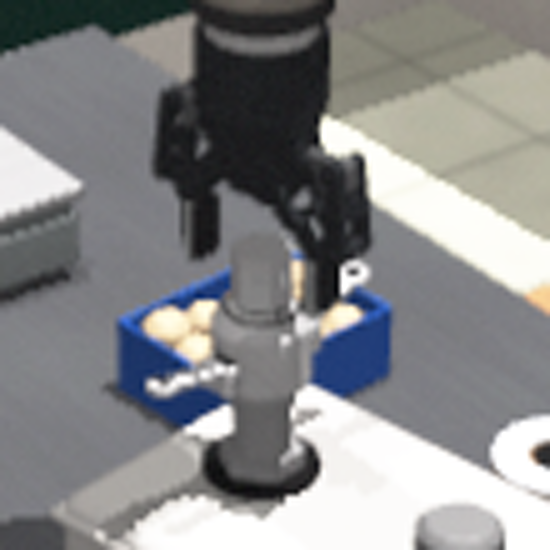

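Request:
drive_tool(delta_pos=[[0,0,-0.02],[0,0,-0.06],[0,0,-0.11],[0,0,-0.13],[0,0,-0.13],[0,0,-0.13]], turn=[0,0,0,0,0,0])

```text
time_s: 16.42
ee_pos: [0.5739, 0.0784, 0.3438]
tool_rot: [0.001, 0.761, -0.649, -0.001]
ft_force: [0.7, 0.3, 0.5]
grip_width: 0.0855
```

Run:
```python
from h import *
delta([.577,.0784,.345],-81)
snap("wrist","w9")
```

```text
t 16.425 ee [0.5739 0.0784 0.3438] yaw -80.9 delta [ 0.0005 -0.0031 -0.0012] turn 0.0016949560937772792 q [ 0.    0.39  1.14 -0.    1.61  1.42] F [0.67 0.3  0.47] gw 0.0855
```

View pics/w9.png

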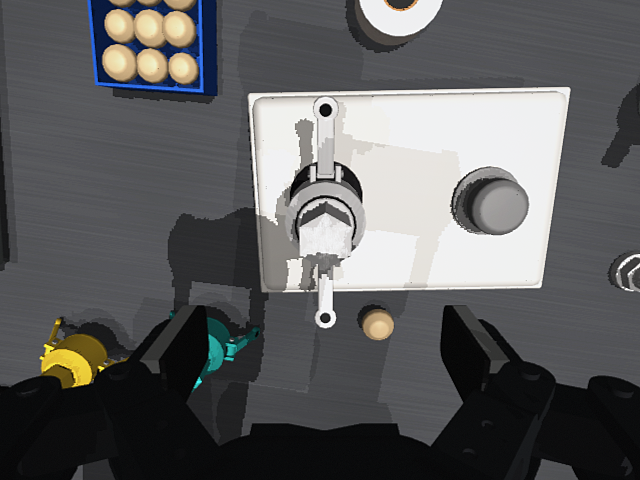

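Home and released, with both arms still raised: far eye at (325,109), near eye at (325,318). Checking their angles, then computing the pressing path.

```bash
cat > path.py <<'E'
import numpy as np
def eye(phi,s,off=7.): # radial(mm), height above mouth
    return 33+s*np.sin(phi)+off*np.cos(phi), 15-s*np.cos(phi)+off*np.sin(phi)
E
python3 - <<'E'
from h import *
from path import *
from scipy.optimize import minimize_scalar
w=load("w9"); A=np.array([.5768,.0784]); a=np.radians(9.1); d=np.array([np.cos(a),np.sin(a)])
for nm,sg,(u,v) in [("far",1,(325,109)),("near",-1,(325,318))]:
    f=lambda th: np.hypot(*(np.array(proj(w,[*(A+sg*d*eye(th+.4,50)[0]/1e3),.166+eye(th+.4,50)[1]/1e3]))-[u,v]))
    r=min((minimize_scalar(f,bounds=b,method="bounded") for b in [(-.1,.7),(.7,1.2),(1.2,2.)]),key=lambda r:r.fun)
    print(nm,"theta",r.x,"px err",r.fun, eye(r.x+.4,50))
    print([ (round(th,2),round(f(th),1)) for th in np.arange(0,2,.2)])
# plug top centre check
print("plug predicted",proj(w,[*A,.252]))
for phi in [1.57,1.4,1.2,1.0,.8,.6,.5,.4]:
    s=39+6*(1.57-phi)/1.17; r,z=eye(phi,s); print(phi,round(s,1),"TCP rho",round(r+11,1),"z",round(166+z,1),"dy",round(-(r+11+2.9)/1e3,4),"dz",round(.3438-(166+z)/1e3,4))
E
```

```text
far theta 0.6557216887967914 px err 1.089931941515643 (np.float64(79.96099653493702), np.float64(-3.5381985221227))
[(np.float64(0.0), np.float64(27.0)), (np.float64(0.2), np.float64(17.2)), (np.float64(0.4), np.float64(8.7)), (np.float64(0.6), np.float64(1.9)), (np.float64(0.8), np.float64(3.5)), (np.float64(1.0), np.float64(6.0)), (np.float64(1.2), np.float64(5.7)), (np.float64(1.4), np.float64(2.5)), (np.float64(1.6), np.float64(4.7)), (np.float64(1.8), np.float64(14.3))]
near theta 1.5012778581763464 px err 1.1240666628320541 (np.float64(78.02282006913728), np.float64(37.84613037304325))
[(np.float64(0.0), np.float64(52.1)), (np.float64(0.2), np.float64(41.7)), (np.float64(0.4), np.float64(31.8)), (np.float64(0.6), np.float64(22.7)), (np.float64(0.8), np.float64(14.7)), (np.float64(1.0), np.float64(8.2)), (np.float64(1.2), np.float64(3.6)), (np.float64(1.4), np.float64(1.3)), (np.float64(1.6), np.float64(1.3)), (np.float64(1.8), np.float64(3.4))]
plug predicted (np.float64(326.55290770783205), np.float64(240.11236347222334))
1.57 39.0 TCP rho 83.0 z 188.0 dy -0.0859 dz 0.1558
1.4 39.9 TCP rho 84.5 z 181.1 dy -0.0874 dz 0.1627
1.2 40.9 TCP rho 84.7 z 172.7 dy -0.0876 dz 0.1711
1.0 41.9 TCP rho 83.1 z 164.2 dy -0.086 dz 0.1796
0.8 42.9 TCP rho 79.7 z 156.1 dy -0.0826 dz 0.1877
0.6 44.0 TCP rho 74.6 z 148.7 dy -0.0775 dz 0.1951
0.5 44.5 TCP rho 71.5 z 145.3 dy -0.0744 dz 0.1985
0.4 45.0 TCP rho 68.0 z 142.3 dy -0.0709 dz 0.2015
```

Both arms are near 1.45–1.5 rad, raised. Closing the fingers and moving above the far arm's eye.

Request:
drive_tool(delta_pos=[[0,-0.03,0],[0,-0.07,0],[0,-0.086,0.02],[0,-0.086,0.06],[0,-0.086,0.1],[0,-0.086,0.115],[0,-0.086,0.115]], turn=[0,0,0,0,0,0,0], gripper=1, grip_force=40)

```text
time_s: 17.35
ee_pos: [0.6588, 0.092, 0.2292]
tool_rot: [0.001, 0.761, -0.649, -0.001]
ft_force: [-0.5, 0.1, -0.1]
grip_width: -0.0004
```

Run:
```python
from h import *
delta([.577,.0784,.345],-81)
snap("side","s10");snap("wrist","w10")
a=cv2.resize(cv2.imread("pics/s10.png")[140:260,270:390],None,fx=3.3,fy=3.3,interpolation=2)
b=cv2.resize(cv2.imread("pics/w10.png"),(403,302)); b=cv2.copyMakeBorder(b,0,396-302,0,0,0)
cv2.imwrite("pics/c10.png",np.hstack([a,b]))
```

```text
t 17.35 ee [0.6588 0.092  0.2292] yaw -80.9 delta [ 0.0004  0.0832 -0.1156] turn 0.0017041900941148229 q [ 0.02  0.61  1.09 -0.    1.45  1.44] F [-0.51  0.1  -0.14] gw -0.0004
```

View pics/c10.png

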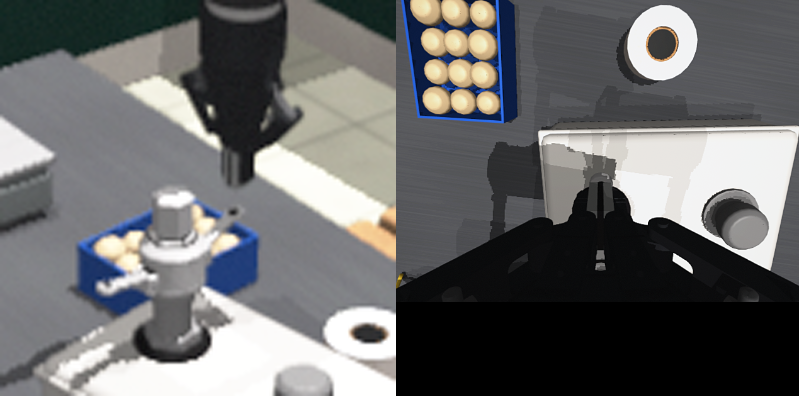

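The fingertip is over the far eye, which is still raised (crop 235,212). Pressing down to level.

Request:
drive_tool(delta_pos=[[0,0,0.007],[0,0,0.014],[0,0,0.02],[0,0,0.025],[0,0,0.03],[0,0,0.035],[0,0,0.04],[0,0,0.041]], turn=[0,0,0,0,0,0,0,0])

```text
time_s: 18.45
ee_pos: [0.6609, 0.0922, 0.1907]
tool_rot: [-0.002, 0.761, -0.649, 0.002]
ft_force: [3.8, 0.9, 6.9]
grip_width: -0.0002
```

Run:
```python
from h import *
delta([.577,.0784,.345],-81)
snap("side","s11");crop("s11","c11",290,370,170,250,6)
```

```text
t 18.45 ee [0.6609 0.0922 0.1907] yaw -80.9 delta [ 0.0004  0.0842 -0.1548] turn 0.0017431772964365047 q [0.02 0.63 1.15 0.   1.35 1.44] F [3.85 0.93 6.89] gw -0.0002
```

View pics/c11.png

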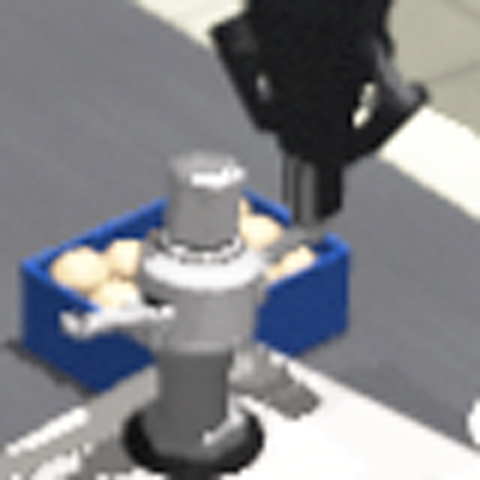

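Request:
drive_tool(delta_pos=[[0,-0.001,0.004],[0,-0.0015,0.008],[0,-0.0017,0.012],[0,-0.0017,0.016],[0,-0.001,0.02],[0,0,0.024],[0,0.0015,0.028],[0,0.0033,0.032]], turn=[0,0,0,0,0,0,0,0])

```text
time_s: 19.5
ee_pos: [0.6578, 0.0916, 0.159]
tool_rot: [-0.002, 0.761, -0.649, 0.002]
ft_force: [5.3, -0.1, 7.1]
grip_width: -0.0003
```

Run:
```python
from h import *
delta([.577,.0784,.345],-81)
snap("side","s12");crop("s12","c12",290,370,170,250,6)
```

```text
t 19.5 ee [0.6578 0.0916 0.159 ] yaw -80.9 delta [ 0.0004  0.0808 -0.1865] turn 0.0017028181763960263 q [0.02 0.65 1.21 0.   1.28 1.44] F [ 5.34 -0.11  7.11] gw -0.0003
```

View pics/c12.png

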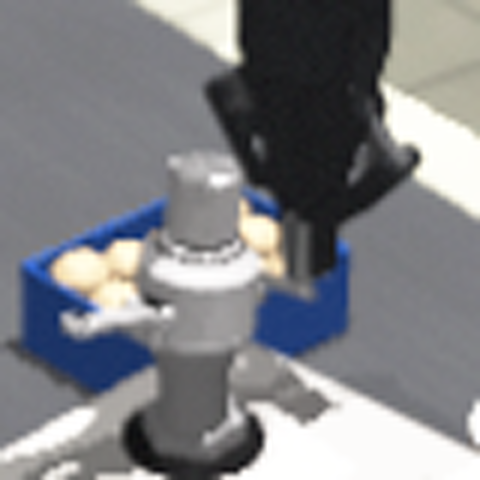

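Smooth at about 9 N in all, with no wedging. Continuing the arc.

Request:
drive_tool(delta_pos=[[0,0.0018,0.003],[0,0.0038,0.006],[0,0.0058,0.008],[0,0.0078,0.01],[0,0.0098,0.012],[0,0.0118,0.014],[0,0.0118,0.014]], turn=[0,0,0,0,0,0,0])

```text
time_s: 20.42
ee_pos: [0.6464, 0.0897, 0.1442]
tool_rot: [-0.002, 0.761, -0.649, 0.002]
ft_force: [7.3, 1.1, 1.5]
grip_width: 0.0001
```

Run:
```python
from h import *
delta([.577,.0784,.345],-81)
snap("side","s13");crop("s13","c13",290,370,170,250,6)
```

```text
t 20.425 ee [0.6464 0.0897 0.1442] yaw -80.91 delta [ 0.0003  0.0692 -0.2012] turn 0.0016145534472359095 q [0.02 0.64 1.27 0.   1.23 1.43] F [7.3  1.1  1.47] gw 0.0001
```

View pics/c13.png

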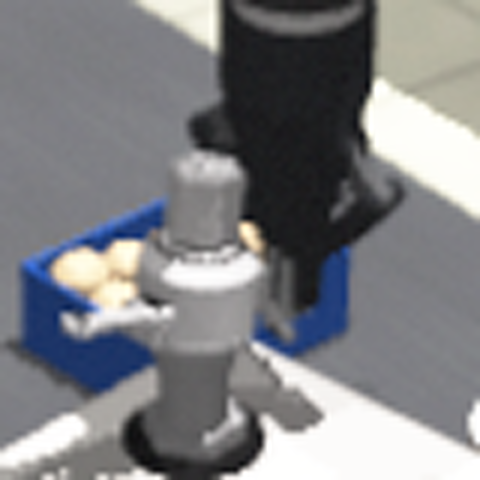

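Request:
drive_tool(delta_pos=[[0,0.001,0.0007],[0,0.002,0.0014],[0,0.003,0.0014]], turn=[0,0,0])

```text
time_s: 20.85
ee_pos: [0.6441, 0.0893, 0.1426]
tool_rot: [-0.003, 0.761, -0.649, 0.003]
ft_force: [10.3, 1.1, -1.9]
grip_width: -0.0001
```

Request:
drive_tool(delta_pos=[[0,0.001,0],[0,0.002,0]], turn=[0,0])

```text
time_s: 21.1
ee_pos: [0.6422, 0.089, 0.1424]
tool_rot: [-0.003, 0.761, -0.649, 0.003]
ft_force: [10.7, 2.0, -2.5]
grip_width: 0.0002
```

Request:
drive_tool(delta_pos=[[0,0.001,0],[0,0.002,0]], turn=[0,0])

```text
time_s: 21.35
ee_pos: [0.6403, 0.0887, 0.1422]
tool_rot: [-0.003, 0.761, -0.649, 0.003]
ft_force: [11.3, 1.8, -3.4]
grip_width: -0.0003
```

Request:
drive_tool(delta_pos=[[0,0.001,0],[0,0.002,0]], turn=[0,0])

```text
time_s: 21.6
ee_pos: [0.6383, 0.0884, 0.1421]
tool_rot: [-0.003, 0.761, -0.649, 0.003]
ft_force: [10.7, 2.3, -3.7]
grip_width: -0.0004
```

Run:
```python
from h import *
delta([.577,.0784,.345],-81)
snap("side","s14");crop("s14","c14",290,370,170,250,6)
```

```text
t 21.6 ee [0.6383 0.0884 0.1421] yaw -80.91 delta [ 0.0003  0.0607 -0.2033] turn 0.001533469306781293 q [0.02 0.63 1.3  0.   1.21 1.43] F [10.68  2.28 -3.68] gw -0.0004
```

View pics/c14.png

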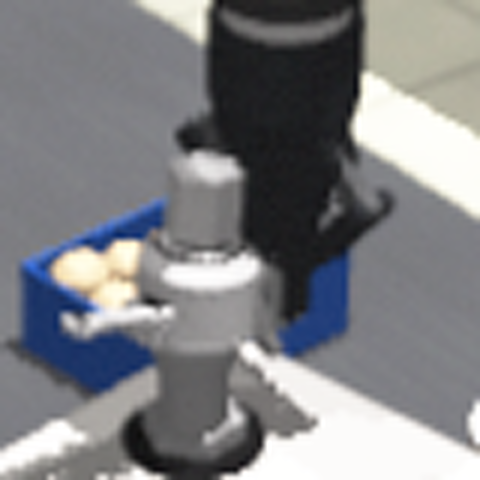

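The force is still a steady ~11 N and the gripper body is getting close to the plug. I'll back off and measure the arm's angle before pressing further.

Request:
drive_tool(delta_pos=[[0,-0.015,0],[0,-0.03,0],[0,-0.03,-0.04],[0,-0.03,-0.1],[0,0.03,-0.16],[0,0.062,-0.2],[0,0.062,-0.2],[0,0.062,-0.2]], turn=[0,0,0,0,0,0,0,0])

```text
time_s: 22.65
ee_pos: [0.574, 0.0783, 0.342]
tool_rot: [-0.0, 0.761, -0.649, 0.0]
ft_force: [1.0, -0.1, -0.3]
grip_width: -0.0002
```

Run:
```python
from h import *
delta([.577,.0784,.345],-81)
snap("side","s15");snap("wrist","w15")
a=cv2.resize(cv2.imread("pics/s15.png")[170:250,290:370],None,fx=5,fy=5,interpolation=2)
b=cv2.resize(cv2.imread("pics/w15.png")[80:340,230:430],None,fx=1.54,fy=1.54,interpolation=2)
cv2.imwrite("pics/c15.png",np.hstack([a[:400],b[:400]]))
```

```text
t 22.65 ee [0.574  0.0783 0.342 ] yaw -80.91 delta [ 0.0004 -0.0029 -0.003 ] turn 0.0014887985534554897 q [ 0.    0.39  1.15 -0.    1.6   1.42] F [ 0.98 -0.07 -0.34] gw -0.0002
```

View pics/c15.png

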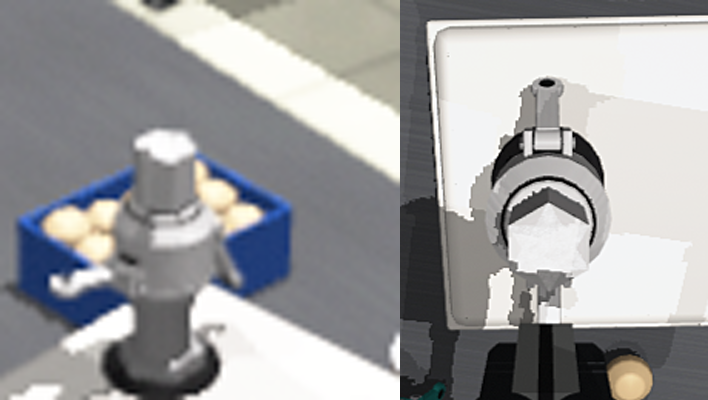

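Run:
```python
from h import *
from path import *
w=load("w15"); A=np.array([.5768,.0784]); a=np.radians(9.1); d=np.array([np.cos(a),np.sin(a)])
print("plug",proj(w,[*A,.252]))
for th in np.arange(-.1,.7,.05):
    e=[proj(w,[*(A+d*eye(th+.4,s)[0]/1e3),.166+eye(th+.4,s)[1]/1e3]) for s in (41,50,59)]
    print(round(th,2),np.round(e,1).tolist())
crop("w15","c16",290,370,110,190,7)
```

```text
plug (np.float64(326.35445437741896), np.float64(242.18044071920423))
-0.1 [[325.8, 145.7], [325.7, 142.0], [325.7, 138.4]]
-0.05 [[325.8, 143.5], [325.7, 139.3], [325.7, 135.3]]
0.0 [[325.8, 141.3], [325.7, 136.7], [325.7, 132.2]]
0.05 [[325.8, 139.2], [325.8, 134.1], [325.7, 129.1]]
0.1 [[325.8, 137.2], [325.8, 131.6], [325.7, 126.2]]
0.15 [[325.8, 135.2], [325.8, 129.1], [325.7, 123.3]]
0.2 [[325.8, 133.3], [325.8, 126.8], [325.8, 120.4]]
0.25 [[325.8, 131.5], [325.8, 124.5], [325.8, 117.7]]
0.3 [[325.8, 129.8], [325.8, 122.3], [325.8, 115.0]]
0.35 [[325.8, 128.1], [325.8, 120.1], [325.8, 112.4]]
0.4 [[325.8, 126.5], [325.8, 118.1], [325.8, 109.9]]
0.45 [[325.9, 125.0], [325.8, 116.2], [325.8, 107.5]]
0.5 [[325.9, 123.6], [325.9, 114.4], [325.8, 105.3]]
0.55 [[325.9, 122.4], [325.9, 112.6], [325.8, 103.1]]
0.6 [[325.9, 121.2], [325.9, 111.1], [325.9, 101.1]]
0.65 [[325.9, 120.1], [325.9, 109.6], [325.9, 99.2]]
```

View pics/c16.png

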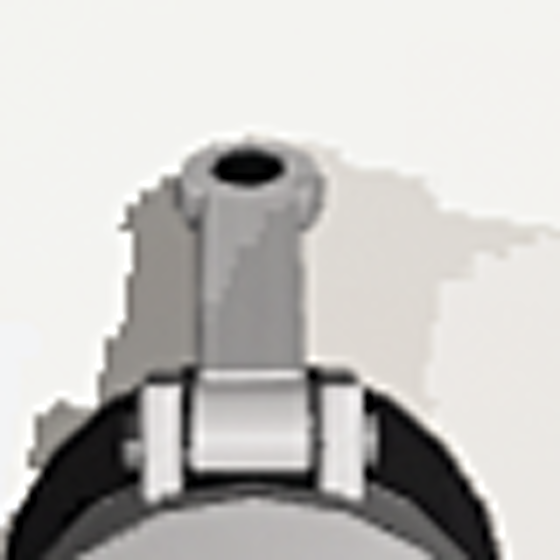

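The far arm's hole at (325.3,133.9) means θ≈0.05: nearly closed, but the stop hasn't been felt. I'll turn the tool 90° to give the gripper body more clearance from the plug, then press to the stop.

Request:
drive_tool(delta_pos=[[0,-0.02,0],[0,-0.05,0],[0,-0.08,0],[0,-0.1,0],[0,-0.1,0],[0,-0.1,0.03],[0,-0.1,0.07],[0,-0.1,0.1]], turn=[-0.18,-0.36,-0.54,-0.72,-0.9,-1.08,-1.26,-1.44])

```text
time_s: 23.75
ee_pos: [0.6724, 0.0942, 0.2368]
tool_rot: [0.0, 1.0, 0.017, -0.003]
ft_force: [0.1, -0.3, 0.3]
grip_width: 0.0
```

```bash
cat >> h.py <<'E'
A=np.array([.5768,.0784]); AD=np.array([np.cos(np.radians(9.1)),np.sin(np.radians(9.1))])
def rt():
    from plant import arm
    s=arm.state(); p=s["ee_pos"][:2]-A
    print("t",round(s["time_s"],2),"radial",(p@AD).round(4),"tang",(p@np.array([-AD[1],AD[0]])).round(4),"z",s["ee_pos"][2].round(4),"Frad",(s["ft_force"][:2]@AD).round(1),"Fz",s["ft_force"][2].round(1))
E
python3 - <<'E'
from h import *
delta([.577,.0784,.145],9.1); rt()
E
```

```text
t 23.75 ee [0.6724 0.0942 0.2368] yaw 1.95 delta [-0.0953  0.0126  0.0924] turn -0.1248125011886884 q [ 0.03  0.64  1.02 -0.    1.49 -0.01] F [ 0.09 -0.26  0.25] gw 0.0
t 23.75 radial 0.0969 tang 0.0005 z 0.2368 Frad 0.0 Fz 0.3
```

Request:
drive_tool(delta_pos=[[0,0,0.02],[0,0,0.06],[0,0,0.09],[0,0,0.092],[0,0,0.092]], turn=[-0.125,-0.125,-0.125,-0.125,-0.125])

```text
time_s: 24.38
ee_pos: [0.6734, 0.0942, 0.1496]
tool_rot: [0.0, 0.997, 0.076, -0.0]
ft_force: [-0.1, -0.1, 0.2]
grip_width: -0.0002
```

Request:
drive_tool(delta_pos=[[-0.006,0,0],[-0.012,0,0],[-0.018,0,0],[-0.022,0,0],[-0.025,0,0]], turn=[0,0,0,0,0])

```text
time_s: 25.0
ee_pos: [0.6517, 0.0907, 0.1521]
tool_rot: [-0.0, 0.997, 0.076, 0.005]
ft_force: [18.4, 3.8, 3.0]
grip_width: -0.0001
```

Run:
```python
from h import *
delta([.577,.0784,.145],9.1); rt()
```

```text
t 25.0 ee [0.6517 0.0907 0.1521] yaw 8.76 delta [-0.0758  0.0008  0.0063] turn -0.0059695800189889636 q [ 0.02  0.64  1.24  0.    1.24 -0.13] F [18.42  3.77  3.03] gw -0.0001
t 25.0 radial 0.0759 tang 0.0003 z 0.1521 Frad 18.8 Fz 3.0
```

Run:
```python
from h import *
snap("side","s16");crop("s16","c17",290,370,170,250,7)
```

```text
(no output)
```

View pics/c17.png

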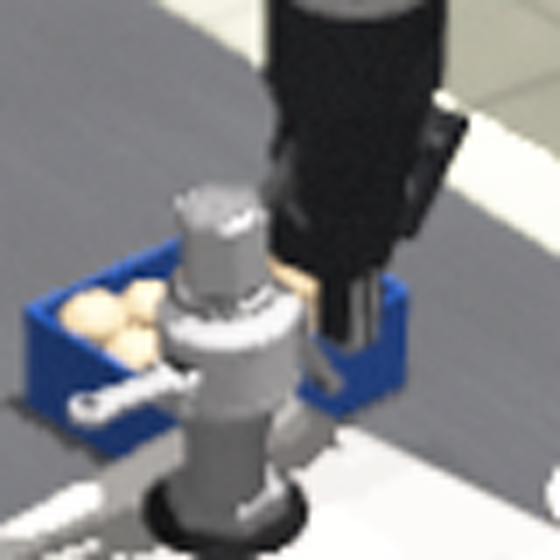

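The linkage flares along the jaw direction, and it likely touched the plug. At 19 N that's below the limit, so I'm backing off at once. The better way is to open the jaws fully and press with the back of the inner finger, which keeps the body far outside.

Request:
drive_tool(delta_pos=[[0.02,0,0],[0.05,0,0],[0.06,0,0],[0.06,0,0]], turn=[0,0,0,0])

```text
time_s: 25.55
ee_pos: [0.7075, 0.0995, 0.1494]
tool_rot: [0.0, 0.997, 0.076, -0.0]
ft_force: [0.8, 0.5, 0.2]
grip_width: 0.0005
```

Request:
drive_tool(delta_pos=[[0,0,0],[0,0,0],[0,0,0.005],[0,0,0.012],[0,0,0.014],[0,0,0.014]], turn=[0,0,0,0,0,0], gripper=0, grip_force=120)

```text
time_s: 26.3
ee_pos: [0.7074, 0.0995, 0.1354]
tool_rot: [0.0, 0.997, 0.076, -0.0]
ft_force: [0.6, 0.2, -0.1]
grip_width: 0.0852
```

Run:
```python
from h import *
rt()
snap("side","s17");crop("s17","c18",280,380,150,250,6);snap("wrist","w17");snap("top","t17")
```

```text
t 26.3 radial 0.1323 tang 0.0002 z 0.1354 Frad 0.6 Fz -0.1
```

View pics/c18.png

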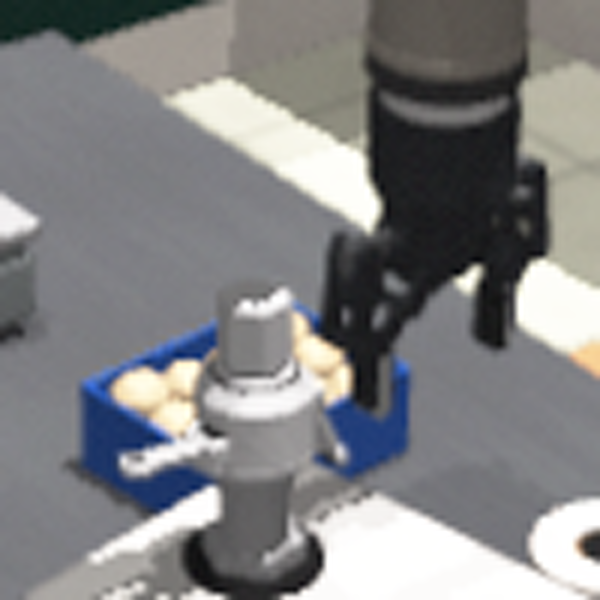

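View pics/w17.png

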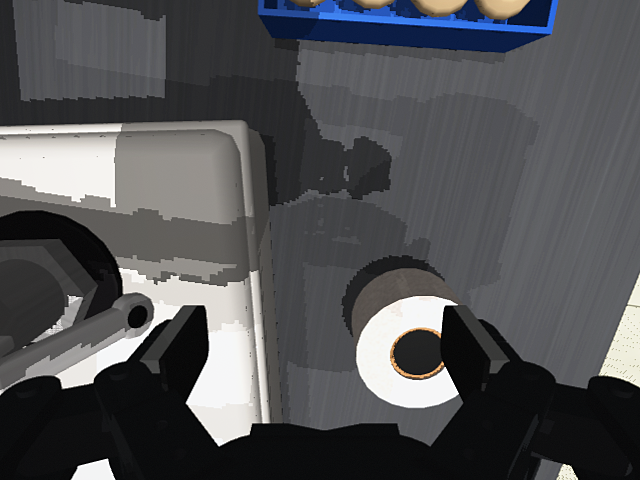

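Request:
drive_tool(delta_pos=[[-0.003,0,0.006],[-0.007,0,0.006],[-0.011,0,0.006],[-0.014,0,0.006],[-0.016,0,0.006]], turn=[0,0,0,0,0])

```text
time_s: 27.08
ee_pos: [0.6916, 0.097, 0.1301]
tool_rot: [0.0, 0.997, 0.076, 0.0]
ft_force: [-0.0, 0.2, 0.5]
grip_width: 0.0853
```

Request:
drive_tool(delta_pos=[[-0.001,0,0],[-0.002,0,0]], turn=[0,0])

```text
time_s: 27.32
ee_pos: [0.6898, 0.0968, 0.1299]
tool_rot: [0.0, 0.997, 0.076, 0.0]
ft_force: [-0.5, -0.3, -0.6]
grip_width: 0.0854
```

Run:
```python
from h import *
rt()
snap("wrist","w18");crop("w18","c19",0,320,200,440,2.5)
```

```text
t 27.32 radial 0.1144 tang 0.0003 z 0.1299 Frad -0.5 Fz -0.6
```

View pics/c19.png

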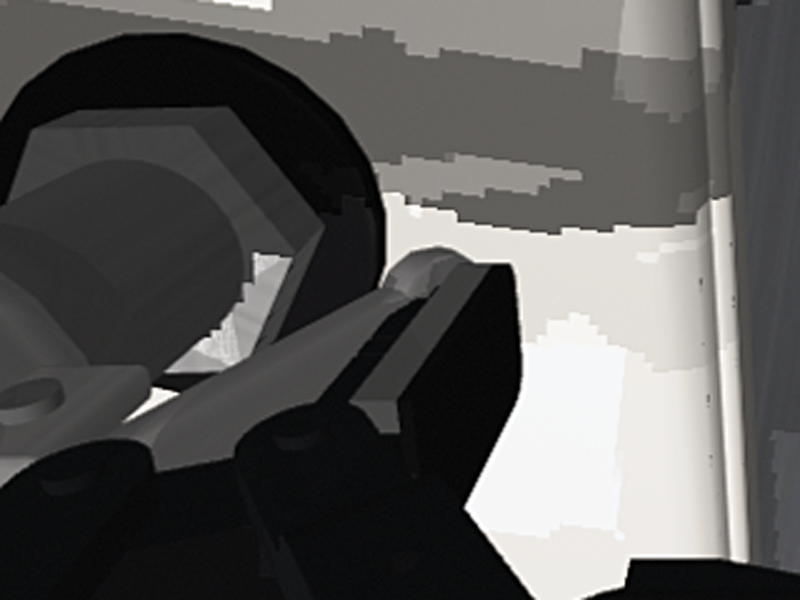

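The finger's back is about to meet the eye. Creeping inwards.

Request:
drive_tool(delta_pos=[[-0.001,0,0],[-0.002,0,0],[-0.003,0,0]], turn=[0,0,0])

```text
time_s: 27.75
ee_pos: [0.6867, 0.0963, 0.1298]
tool_rot: [0.0, 0.997, 0.076, -0.0]
ft_force: [0.1, -1.0, -0.8]
grip_width: 0.0857
```

Request:
drive_tool(delta_pos=[[-0.001,0,0],[-0.002,0,0]], turn=[0,0])

```text
time_s: 28.0
ee_pos: [0.6847, 0.096, 0.1299]
tool_rot: [0.0, 0.997, 0.076, 0.0]
ft_force: [-0.2, -0.3, 0.6]
grip_width: 0.0852
```

Request:
drive_tool(delta_pos=[[-0.001,0,0],[-0.002,0,0]], turn=[0,0])

```text
time_s: 28.25
ee_pos: [0.6832, 0.0958, 0.13]
tool_rot: [0.0, 0.997, 0.076, 0.001]
ft_force: [1.7, 0.7, -0.1]
grip_width: 0.085
```

Request:
drive_tool(delta_pos=[[-0.001,0,0],[-0.002,0,0]], turn=[0,0])

```text
time_s: 28.5
ee_pos: [0.6821, 0.0956, 0.1302]
tool_rot: [-0.0, 0.997, 0.076, 0.002]
ft_force: [7.1, 1.2, -1.5]
grip_width: 0.085
```

Request:
drive_tool(delta_pos=[[-0.001,0,0],[-0.002,0,0]], turn=[0,0])

```text
time_s: 28.75
ee_pos: [0.6818, 0.0955, 0.1307]
tool_rot: [-0.0, 0.997, 0.076, 0.004]
ft_force: [13.8, 2.4, -3.3]
grip_width: 0.0853
```

Run:
```python
from h import *
rt()
snap("side","s19");crop("s19","c20",290,380,170,250,6)
```

```text
t 28.75 radial 0.1063 tang 0.0003 z 0.1307 Frad 14.0 Fz -3.3
```

View pics/c20.png

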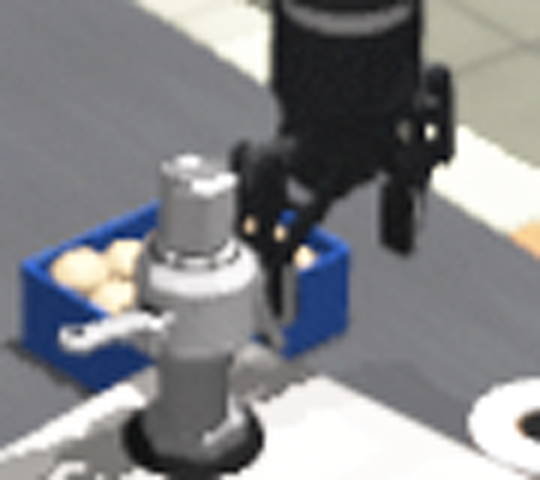

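Request:
drive_tool(delta_pos=[[-0.001,0,0],[-0.002,0,0],[-0.002,0,0]], turn=[0,0,0])

```text
time_s: 29.18
ee_pos: [0.6806, 0.0952, 0.1309]
tool_rot: [-0.0, 0.997, 0.076, 0.005]
ft_force: [14.6, 1.7, -3.0]
grip_width: 0.0853
```

Run:
```python
from h import *
rt()
from plant import arm; print(arm.state()["torque"])
snap("wrist","w20");crop("w20","c21",0,320,200,440,2.5)
```

```text
t 29.18 radial 0.1051 tang 0.0002 z 0.1309 Frad 14.7 Fz -3.0
[ 0.40012368 -2.33472177  0.0156352 ]
```

View pics/c21.png

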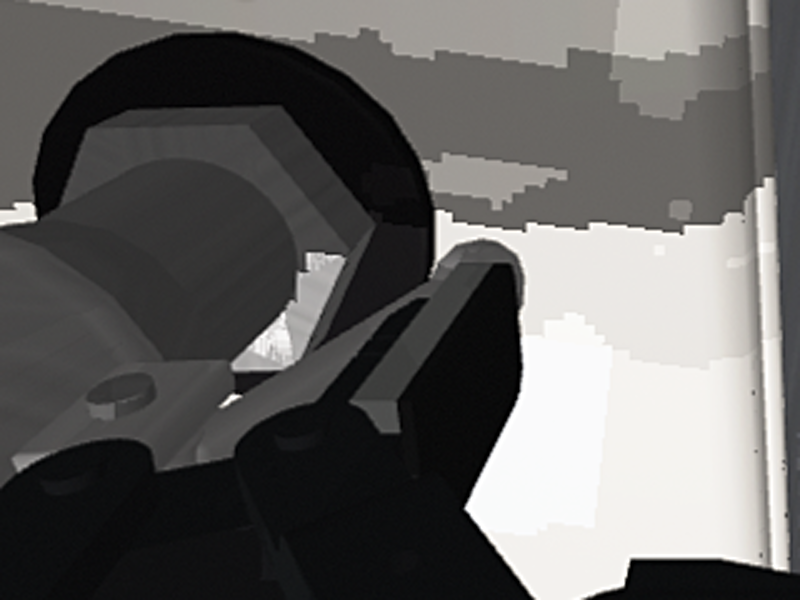

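Request:
drive_tool(delta_pos=[[-0.001,0,0],[-0.002,0,0],[-0.002,0,0]], turn=[0,0,0])

```text
time_s: 29.6
ee_pos: [0.6799, 0.0951, 0.1311]
tool_rot: [-0.0, 0.997, 0.076, 0.007]
ft_force: [19.9, 3.1, -5.4]
grip_width: 0.0857
```

Request:
drive_tool(delta_pos=[[-0.001,0,0],[-0.002,0,0],[-0.002,0,0]], turn=[0,0,0])

```text
time_s: 29.98
ee_pos: [0.6799, 0.095, 0.1316]
tool_rot: [-0.0, 0.997, 0.076, 0.009]
ft_force: [25.5, 4.2, -7.8]
grip_width: 0.085
```

Now it climbs from 15 to 25 N with no motion, which is the stop. Backing off to check the angle from above.

Request:
drive_tool(delta_pos=[[0.02,0,0],[0.04,0,-0.03],[0.04,0,-0.09],[0.0,0,-0.15],[-0.06,0,-0.2],[-0.097,0,-0.21],[-0.097,0,-0.21],[-0.097,0,-0.21]], turn=[0,0,0,0,0,0,0,0])

```text
time_s: 30.98
ee_pos: [0.577, 0.0794, 0.3399]
tool_rot: [0.0, 0.997, 0.076, 0.0]
ft_force: [-0.4, -0.6, -1.1]
grip_width: 0.0854
```

Run:
```python
from h import *
from path import *
rt()
w=snap("wrist","w21")
for sg in (1,-1):
  for th in ([-.05,0,.05,.1,.15] if sg==1 else [1.3,1.4,1.5,1.6]):
    e=[proj(w,[*(A+sg*AD*eye(th+.4,s)[0]/1e3),.166+eye(th+.4,s)[1]/1e3]) for s in (0,50,59)]
    print(sg,round(th,2),np.round(e,1).tolist())
print(proj(w,[*A,.252]))
snap("side","s21")
```

```text
t 30.98 radial 0.0004 tang 0.001 z 0.3399 Frad -0.5 Fz -1.1
1 -0.05 [[373.8, 222.0], [386.7, 209.4], [388.6, 207.5]]
1 0 [[373.7, 222.1], [389.3, 209.7], [391.7, 207.7]]
1 0.05 [[373.6, 222.2], [392.0, 210.0], [394.8, 208.1]]
1 0.1 [[373.4, 222.3], [394.6, 210.3], [397.9, 208.4]]
1 0.15 [[373.3, 222.4], [397.2, 210.7], [400.9, 208.8]]
-1 1.3 [[281.2, 224.0], [214.3, 226.4], [202.0, 226.9]]
-1 1.4 [[282.1, 223.9], [214.7, 228.0], [202.1, 228.8]]
-1 1.5 [[283.0, 223.8], [215.9, 229.6], [203.0, 230.7]]
-1 1.6 [[283.9, 223.8], [217.7, 231.1], [204.8, 232.6]]
(np.float64(322.77641672044814), np.float64(249.02379832955805))
```

View pics/w21.png

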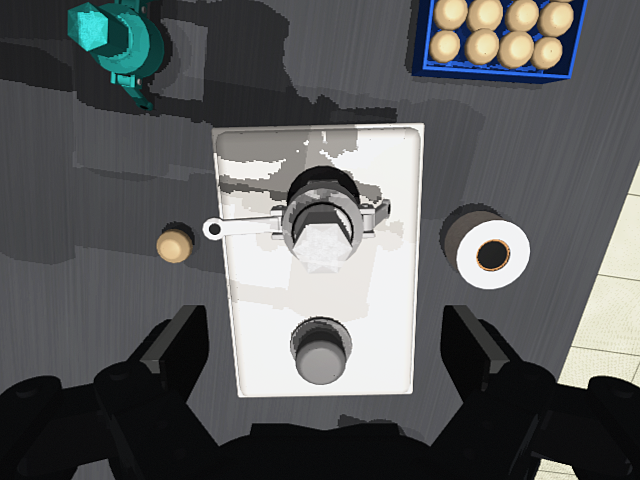

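Run:
```python
from h import *
crop("w21","c22",270,420,165,285,5)
```

```text
(no output)
```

View pics/c22.png

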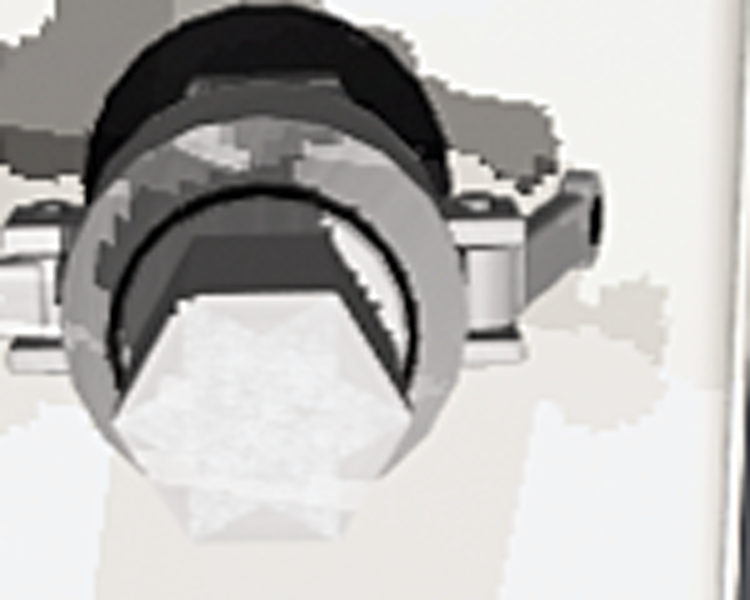

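The far arm's hole is at (389.2,208.4) against a prediction of (389.3,209.7) for θ=0, so it's fully down. Now the near arm, using the same finger-back method with no turning. Moving out over its eye.

Request:
drive_tool(delta_pos=[[-0.04,0.001,0],[-0.09,0.001,0],[-0.13,0.001,0.01],[-0.13,0.001,0.05],[-0.13,0.001,0.09],[-0.13,0.001,0.12],[-0.13,0.001,0.125],[-0.13,0.001,0.125]], turn=[0,0,0,0,0,0,0,0])

```text
time_s: 32.08
ee_pos: [0.4494, 0.0586, 0.2149]
tool_rot: [0.0, 0.997, 0.076, -0.0]
ft_force: [0.0, 1.1, 0.2]
grip_width: 0.0853
```

Run:
```python
from h import *
from path import *
rt()
snap("side","s22");snap("wrist","w22")
a=cv2.resize(cv2.imread("pics/s22.png")[140:260,250:370],None,fx=3.3,fy=3.3,interpolation=2)
b=cv2.resize(cv2.imread("pics/w22.png"),(403,302)); b=cv2.copyMakeBorder(b,0,396-302,0,0,0)
cv2.imwrite("pics/c23.png",np.hstack([a,b]))
for phi in [1.57,1.4,1.2,1.0,.8,.6,.5,.4]:
    s=46+1*(1.57-phi)/1.17; r,z=eye(phi,s); print(phi,"dx",round(130-(r+51),1),"dz",round(175-(166+z-13),1))
```

```text
t 32.08 radial -0.1289 tang 0.0006 z 0.2149 Frad 0.2 Fz 0.2
1.57 dx -0.0 dz 0.0
1.4 dx -0.7 dz 7.9
1.2 dx 0.3 dz 17.3
1.0 dx 3.1 dz 26.2
0.8 dx 7.7 dz 34.5
0.6 dx 13.8 dz 41.7
0.5 dx 17.4 dz 44.8
0.4 dx 21.2 dz 47.6
```

View pics/c23.png

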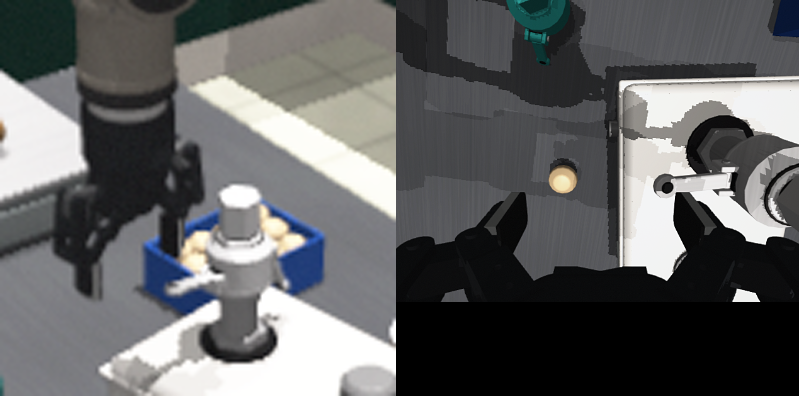

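The finger is above the near arm, close to the eye (wrist panel: fingertip 688,193, eye 663,187). Pressing down to level.

Request:
drive_tool(delta_pos=[[-0.001,0,0.006],[-0.001,0,0.012],[-0.001,0,0.018],[-0.001,0,0.024],[-0.001,0,0.029],[-0.001,0,0.034],[-0.001,0,0.038],[-0.001,0,0.04]], turn=[0,0,0,0,0,0,0,0])

```text
time_s: 33.17
ee_pos: [0.4472, 0.0583, 0.175]
tool_rot: [0.0, 0.997, 0.076, -0.001]
ft_force: [-5.0, -0.3, 6.6]
grip_width: 0.0853
```

Run:
```python
from h import *
rt()
snap("side","s23");snap("wrist","w23")
a=cv2.resize(cv2.imread("pics/s23.png")[140:260,250:370],None,fx=3.3,fy=3.3,interpolation=2)
b=cv2.resize(cv2.imread("pics/w23.png"),(403,302)); b=cv2.copyMakeBorder(b,0,396-302,0,0,0)
cv2.imwrite("pics/c24.png",np.hstack([a,b]))
```

```text
t 33.17 radial -0.1312 tang 0.0007 z 0.175 Frad -5.0 Fz 6.6
```

View pics/c24.png

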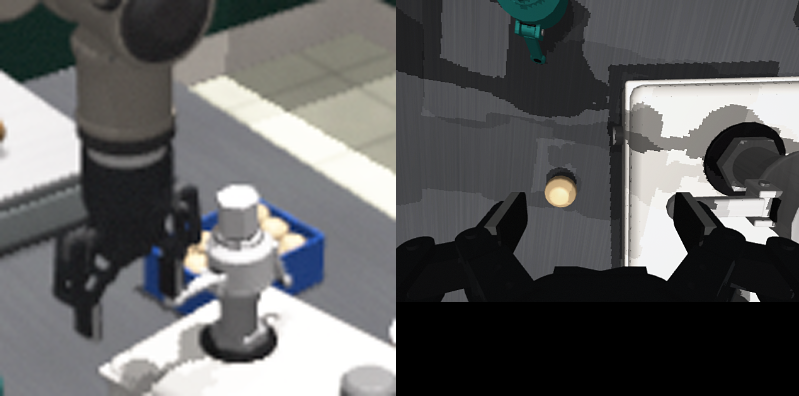

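Level and pressing the eye at about 8 N. Following the arc.

Request:
drive_tool(delta_pos=[[-0.0005,0,0.004],[-0.0007,0,0.008],[-0.0003,0,0.0125],[0.0003,0,0.017],[0.0015,0,0.0215],[0.003,0,0.026],[0.005,0,0.03],[0.0075,0,0.034]], turn=[0,0,0,0,0,0,0,0])

```text
time_s: 34.28
ee_pos: [0.454, 0.0595, 0.1407]
tool_rot: [0.0, 0.997, 0.077, -0.001]
ft_force: [-4.7, -1.3, 5.2]
grip_width: 0.0851
```

Run:
```python
from h import *
rt()
snap("side","s24");snap("wrist","w24")
a=cv2.resize(cv2.imread("pics/s24.png")[140:260,250:370],None,fx=3.3,fy=3.3,interpolation=2)
b=cv2.resize(cv2.imread("pics/w24.png"),(403,302)); b=cv2.copyMakeBorder(b,0,396-302,0,0,0)
cv2.imwrite("pics/c25.png",np.hstack([a,b]))
```

```text
t 34.27 radial -0.1242 tang 0.0008 z 0.1407 Frad -4.9 Fz 5.2
```

View pics/c25.png

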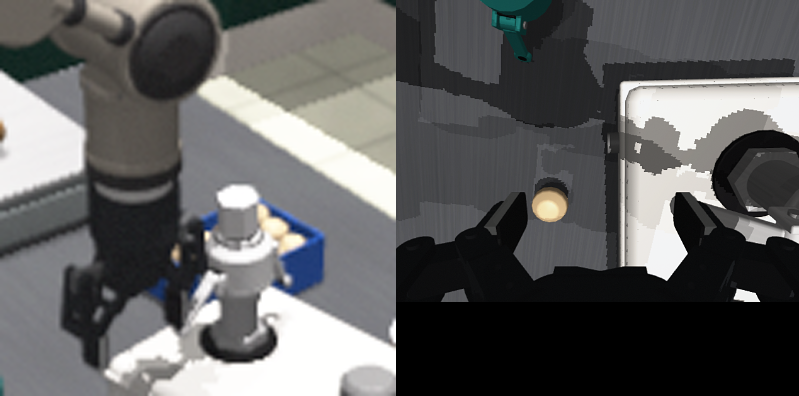

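Request:
drive_tool(delta_pos=[[0.0025,0,0.003],[0.005,0,0.006],[0.0075,0,0.008],[0.01,0,0.0095],[0.012,0,0.011],[0.014,0,0.011]], turn=[0,0,0,0,0,0])

```text
time_s: 35.12
ee_pos: [0.4654, 0.0616, 0.1284]
tool_rot: [-0.0, 0.997, 0.077, -0.004]
ft_force: [-11.1, -3.3, -1.4]
grip_width: 0.0852
```

Request:
drive_tool(delta_pos=[[0.0015,0,0],[0.003,0,0],[0.0045,0,0]], turn=[0,0,0])

```text
time_s: 35.5
ee_pos: [0.4686, 0.0623, 0.1278]
tool_rot: [-0.0, 0.997, 0.077, -0.006]
ft_force: [-11.6, -1.7, -2.7]
grip_width: 0.0853
```

Run:
```python
from h import *
rt()
```

```text
t 35.5 radial -0.1093 tang 0.0012 z 0.1278 Frad -11.8 Fz -2.7
```

Request:
drive_tool(delta_pos=[[0.001,0.0005,0],[0.002,0.0005,0],[0.003,0.0005,0]], turn=[0,0,0])

```text
time_s: 35.88
ee_pos: [0.4707, 0.0624, 0.1273]
tool_rot: [-0.0, 0.997, 0.077, -0.007]
ft_force: [-15.4, -2.5, -1.8]
grip_width: 0.0852
```

Request:
drive_tool(delta_pos=[[0.001,0,0],[0.002,0,0],[0.002,0,0]], turn=[0,0,0])

```text
time_s: 36.25
ee_pos: [0.471, 0.0625, 0.1272]
tool_rot: [-0.0, 0.997, 0.077, -0.009]
ft_force: [-20.2, -4.5, 0.5]
grip_width: 0.0856
```

Request:
drive_tool(delta_pos=[[0.001,0,0],[0.002,0,0],[0.002,0,0]], turn=[0,0,0])

```text
time_s: 36.62
ee_pos: [0.4713, 0.0625, 0.127]
tool_rot: [-0.0, 0.997, 0.077, -0.011]
ft_force: [-27.1, -5.4, 4.3]
grip_width: 0.0853
```

The force climbs to 27 N with no motion, so the stop is felt. Backing off to check both arms from above.

Request:
drive_tool(delta_pos=[[-0.02,0,0],[-0.045,0,-0.03],[-0.045,0,-0.09],[0.0,0,-0.15],[0.05,0,-0.2],[0.098,0,-0.215],[0.098,0,-0.215],[0.098,0,-0.215]], turn=[0,0,0,0,0,0,0,0])

```text
time_s: 37.62
ee_pos: [0.5771, 0.078, 0.3437]
tool_rot: [-0.0, 0.997, 0.076, -0.001]
ft_force: [0.3, 0.3, -0.2]
grip_width: 0.0855
```

Run:
```python
from h import *
from path import *
rt()
w=snap("wrist","w25")
for sg in (1,-1):
  for th in [-.05,0,.05,.1,.15,.2]:
    e=[proj(w,[*(A+sg*AD*eye(th+.4,s)[0]/1e3),.166+eye(th+.4,s)[1]/1e3]) for s in (50,59)]
    print(sg,round(th,2),np.round(e,1).tolist())
print(proj(w,[*A,.252]))
snap("side","s25"); snap("top","t25")
a=cv2.resize(w["image"][160:290,240:410][:,:,::-1],None,fx=4.6,fy=4.6,interpolation=2); cv2.imwrite("pics/c26.png",a)
```

```text
t 37.62 radial 0.0002 tang -0.0005 z 0.3437 Frad 0.4 Fz -0.2
1 -0.05 [[386.7, 207.1], [388.7, 205.2]]
1 0 [[389.4, 207.3], [391.8, 205.5]]
1 0.05 [[392.0, 207.6], [394.8, 205.8]]
1 0.1 [[394.6, 208.0], [397.8, 206.2]]
1 0.15 [[397.1, 208.3], [400.8, 206.5]]
1 0.2 [[399.6, 208.7], [403.8, 207.0]]
-1 -0.05 [[260.8, 207.7], [258.9, 205.9]]
-1 0 [[258.1, 208.0], [255.8, 206.2]]
-1 0.05 [[255.5, 208.4], [252.7, 206.6]]
-1 0.1 [[252.9, 208.7], [249.7, 207.0]]
-1 0.15 [[250.4, 209.1], [246.7, 207.4]]
-1 0.2 [[247.9, 209.5], [243.8, 207.8]]
(np.float64(323.31942697256153), np.float64(245.0298298352907))
```

View pics/c26.png

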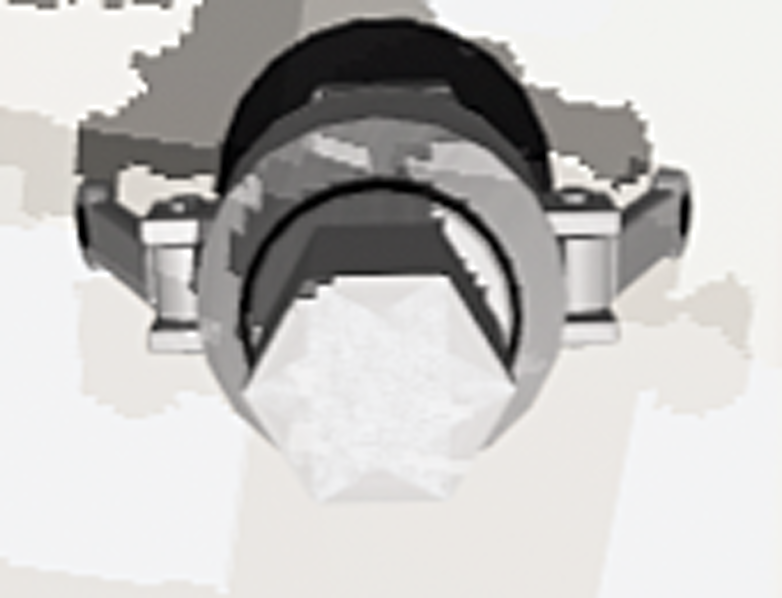

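Both holes read at u=258.0 and 389.1, against 258.1 and 389.4 predicted for θ=0. A last check of the seat and the bystanders before handing in.

Run:
```python
from h import *
a=cv2.resize(cv2.imread("pics/s25.png")[165:255,285:375],None,fx=4.4,fy=4.4,interpolation=2)
t=cv2.imread("pics/t25.png");b=cv2.resize(t[100:370,20:640],(400,174)); d=cv2.absdiff(t,cv2.imread("pics/top0.png"))[100:370,20:640]; d=cv2.resize(d,(400,174))
r=np.vstack([b,d]); r=cv2.copyMakeBorder(r,0,396-348,0,0,0); cv2.imwrite("pics/c27.png",np.hstack([a,r]))
```

```text
(no output)
```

View pics/c27.png

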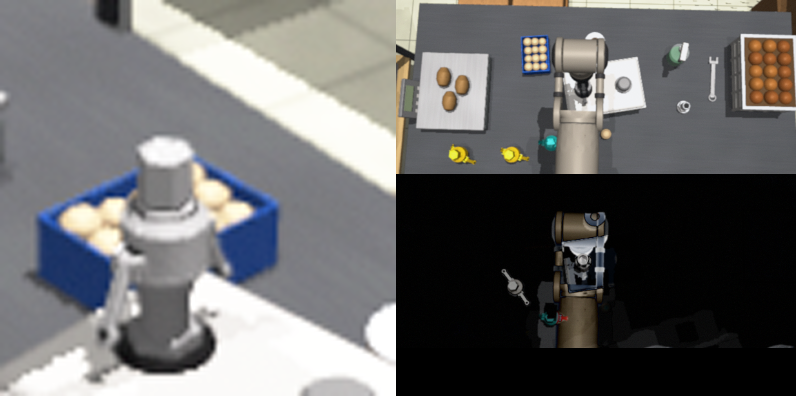

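The coupling is upright and home with both arms hanging beside the neck. The only differences in the top view are the coupling, the robot and its shadow. The tool stands clear above.

Run:
```python
from plant import arm
print(arm.hand_in()); print(arm.state()["time_s"])
```

```text
the job is handed in; nothing more can be done
None
the job is handed in; nothing more can be done
```

The tank is closed: the coupling is fully home on the adaptor, both cam arms are down at their stops, and I have let go of it. I handed in at about 38 s of the 72 s allowed; no verdict was reported.

- **Coupling:** I took the bare-aluminium one by its hex flats and pushed it straight down with both arms raised. The seal dragged at about 14–15 N, and the hard stop came at a tool height of 0.217 m. There the force rose to 32 N without further movement.
- **Far arm:** I swung it down first, until the force climbed to 25 N with no motion.
- **Near arm:** I swung it down second, until the force climbed to 27 N with no motion.

**Last checks:**
- Both arm eyes were within 0.3 pixel across (about 0.01 rad) of where a fully closed arm should appear.
- The coupling stood upright.
- Comparing overhead pictures, no bystander that was in view had moved. The robot partly hid the label roll and the turquoise coupling.

**What did not go cleanly:**
- My first approach to the far arm's stop brought the gripper body close to the plug, so I stopped at about 0.05 rad.
- The second try stopped early at about 19 N. The gripper linkage had probably touched the plug, within the 40 N limit. I then finished with the back of an open finger.
- During insertion there was a brief side force of about 7 N, which I relieved before pushing on.

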